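Aim the guide light and build the slat tower round it

TASK

Turn the two coloured wing screws on the mirror mount until the red light spot lies on the black cross of the white board. Then build all the slats there are (four or five) into a log-cabin tower centred on that spot: two parallel slats to a layer, lying flat, centre lines about 90 mm apart, each layer crosswise to the one below and square to the board, the bottom pair in line with the light so that it still shines in between them; a last odd slat takes either place of the top layer. Leave the spot on the cross, and do not shift the tape roll or the tile bundle.

Things in the scene. Friction and masses are not known exactly. Their poses are not given: they have to be found in the camera images.
- board: white square stacking board, 170 x 170 mm, fixed to the table; origin at the centre of its underside; its top is 8 mm higher, with a wooden lip 6 mm wide and 5 mm high round its edge. Its y axis runs in line with the light (from the mirror towards the board), x across it, z up. A black cross is printed in the middle of its top
- mark (a point): centre of the black printed cross, in the middle of the board's top
- spot (a point): the red light spot, a 14 mm disc of light on the board. A pointer lamp shines on the mirror, which throws the light low over the table onto the board about 280 mm away
- station: mirror mount, fixed to the table: grey housing 50 x 126 mm, 148 mm high, ending in a round turret with the mirror. Origin on the table; y points along the light to the board, x across, z up. Screws on top: orange at y = -10 mm (the turret's axis), blue at y = -95 mm. Its pointer lamp, 100 mm high, 50 mm wide, stands at x = -42, y = 105 mm
- screw_blue_grip (a point): grip point of the blue screw (the one farther from the board), on its upright axis, 174 mm above the table. Its head is an upright flat wing 36 mm long, 11 mm thick, 28 mm high, whose top lies 13 mm above this point and whose foot lies 15 mm below it; the point's x axis runs along the wing's length and turns with the screw
- screw_orange_grip (a point): the same on the orange screw (the one nearer the board): grip point on its axis, 174 mm above the table, x axis along the wing 36 mm long, 11 mm thick; wing top 13 mm above, foot 15 mm below
- screw_blue (a joint): angle of the blue screw in rad, stops at -2.2 and 2.2; grows anticlockwise seen from above. 0: wing along the station's x axis. It swings the turret and so moves the spot sideways: each rad 25 mm along the station's +x. Stays where it is left; about 0.03 N m turns it
- screw_orange (a joint): angle of the orange screw in rad, stops at -2.2 and 2.2; grows anticlockwise seen from above. 0: wing along the station's x axis (within the turret's swing of 0.2 rad). It tilts the mirror: each rad moves the spot 25 mm along the station's +y (away from the mirror). Stays where it is left; about 0.03 N m turns it
- tape_roll: roll of masking tape lying flat, 104 mm across, 25 mm high, origin under its centre; a bystander
- tiles: banded bundle of green tiles, 49 x 72 x 34 mm, origin under its centre; a bystander
- slat0: light wooden slat with dark ends, 130 mm long (its x axis), 26 mm wide (y), 20 mm thick (z), about 60 g; origin at its centre. Four or five slats, all alike, are there. Crates behind the work, 209 mm high, overhang it at 168 mm: front rims at x = 0.52 m (y from -0.22 to 0.22) and x = 0.55 m (y from -0.69 to -0.25)
- slat1: light wooden slat with dark ends, 130 mm long (its x axis), 26 mm wide (y), 20 mm thick (z), about 60 g; origin at its centre. Four or five slats, all alike, are there. Crates behind the work, 209 mm high, overhang it at 168 mm: front rims at x = 0.52 m (y from -0.22 to 0.22) and x = 0.55 m (y from -0.69 to -0.25)
- slat2: light wooden slat with dark ends, 130 mm long (its x axis), 26 mm wide (y), 20 mm thick (z), about 60 g; origin at its centre. Four or five slats, all alike, are there. Crates behind the work, 209 mm high, overhang it at 168 mm: front rims at x = 0.52 m (y from -0.22 to 0.22) and x = 0.55 m (y from -0.69 to -0.25)
- slat3: light wooden slat with dark ends, 130 mm long (its x axis), 26 mm wide (y), 20 mm thick (z), about 60 g; origin at its centre. Four or five slats, all alike, are there. Crates behind the work, 209 mm high, overhang it at 168 mm: front rims at x = 0.52 m (y from -0.22 to 0.22) and x = 0.55 m (y from -0.69 to -0.25)
- slat4: light wooden slat with dark ends, 130 mm long (its x axis), 26 mm wide (y), 20 mm thick (z), about 60 g; origin at its centre. Four or five slats, all alike, are there. Crates behind the work, 209 mm high, overhang it at 168 mm: front rims at x = 0.52 m (y from -0.22 to 0.22) and x = 0.55 m (y from -0.69 to -0.25)
- rack: flat plywood rack on which the slats lie, fixed to the table, 158 x 292 mm, origin under its centre, z up. Its floor is 3 mm high; low battens 12 mm wide between the lanes and strips at both ends rise 5 mm above it. The lanes run along x, 59 mm apart in y (lane centres at y = -118, -59, 0, 59, 118 mm). Each slat lies flat in a lane; a lane may be empty

How it is judged:
On the way, in this order (a step that is already met when the one before it is completed fails the run):
1. the red spot lies on the cross (within 6 mm) (horizontal distance between spot and mark below 0.006 m), for 0.3 s.
2. all the slats present are built into the crosswise tower, with the spot still on the cross (horizontal distance between spot and mark below 0.006 m and ((z of slat0 in the frame of board between 0.014 and 0.022 m and y of slat0 in the frame of board between -0.015 and 0.015 m and x of slat0 in the frame of board between 0.031 and 0.059 m and angle between the x axis of slat0 and the y axis of board, either way round below 0.15 rad) or (z of slat0 in the frame of board between 0.014 and 0.022 m and y of slat0 in the frame of board between -0.015 and 0.015 m and x of slat0 in the frame of board between -0.059 and -0.031 m and angle between the x axis of slat0 and the y axis of board, either way round below 0.15 rad) or (z of slat0 in the frame of board between 0.034 and 0.042 m and x of slat0 in the frame of board between -0.015 and 0.015 m and y of slat0 in the frame of board between 0.031 and 0.059 m and angle between the x axis of slat0 and the x axis of board, either way round below 0.15 rad) or (z of slat0 in the frame of board between 0.034 and 0.042 m and x of slat0 in the frame of board between -0.015 and 0.015 m and y of slat0 in the frame of board between -0.059 and -0.031 m and angle between the x axis of slat0 and the x axis of board, either way round below 0.15 rad) or (z of slat0 in the frame of board between 0.054 and 0.062 m and y of slat0 in the frame of board between -0.015 and 0.015 m and x of slat0 in the frame of board between 0.031 and 0.059 m and angle between the x axis of slat0 and the y axis of board, either way round below 0.15 rad) or (z of slat0 in the frame of board between 0.054 and 0.062 m and y of slat0 in the frame of board between -0.015 and 0.015 m and x of slat0 in the frame of board between -0.059 and -0.031 m and angle between the x axis of slat0 and the y axis of board, either way round below 0.15 rad)) and linear speed of each of slat0, slat1, slat2, slat3, slat4 below 0.02 m/s and ((z of slat1 in the frame of board between 0.014 and 0.022 m and y of slat1 in the frame of board between -0.015 and 0.015 m and x of slat1 in the frame of board between 0.031 and 0.059 m and angle between the x axis of slat1 and the y axis of board, either way round below 0.15 rad) or (z of slat1 in the frame of board between 0.014 and 0.022 m and y of slat1 in the frame of board between -0.015 and 0.015 m and x of slat1 in the frame of board between -0.059 and -0.031 m and angle between the x axis of slat1 and the y axis of board, either way round below 0.15 rad) or (z of slat1 in the frame of board between 0.034 and 0.042 m and x of slat1 in the frame of board between -0.015 and 0.015 m and y of slat1 in the frame of board between 0.031 and 0.059 m and angle between the x axis of slat1 and the x axis of board, either way round below 0.15 rad) or (z of slat1 in the frame of board between 0.034 and 0.042 m and x of slat1 in the frame of board between -0.015 and 0.015 m and y of slat1 in the frame of board between -0.059 and -0.031 m and angle between the x axis of slat1 and the x axis of board, either way round below 0.15 rad) or (z of slat1 in the frame of board between 0.054 and 0.062 m and y of slat1 in the frame of board between -0.015 and 0.015 m and x of slat1 in the frame of board between 0.031 and 0.059 m and angle between the x axis of slat1 and the y axis of board, either way round below 0.15 rad) or (z of slat1 in the frame of board between 0.054 and 0.062 m and y of slat1 in the frame of board between -0.015 and 0.015 m and x of slat1 in the frame of board between -0.059 and -0.031 m and angle between the x axis of slat1 and the y axis of board, either way round below 0.15 rad)) and ((z of slat2 in the frame of board between 0.014 and 0.022 m and y of slat2 in the frame of board between -0.015 and 0.015 m and x of slat2 in the frame of board between 0.031 and 0.059 m and angle between the x axis of slat2 and the y axis of board, either way round below 0.15 rad) or (z of slat2 in the frame of board between 0.014 and 0.022 m and y of slat2 in the frame of board between -0.015 and 0.015 m and x of slat2 in the frame of board between -0.059 and -0.031 m and angle between the x axis of slat2 and the y axis of board, either way round below 0.15 rad) or (z of slat2 in the frame of board between 0.034 and 0.042 m and x of slat2 in the frame of board between -0.015 and 0.015 m and y of slat2 in the frame of board between 0.031 and 0.059 m and angle between the x axis of slat2 and the x axis of board, either way round below 0.15 rad) or (z of slat2 in the frame of board between 0.034 and 0.042 m and x of slat2 in the frame of board between -0.015 and 0.015 m and y of slat2 in the frame of board between -0.059 and -0.031 m and angle between the x axis of slat2 and the x axis of board, either way round below 0.15 rad) or (z of slat2 in the frame of board between 0.054 and 0.062 m and y of slat2 in the frame of board between -0.015 and 0.015 m and x of slat2 in the frame of board between 0.031 and 0.059 m and angle between the x axis of slat2 and the y axis of board, either way round below 0.15 rad) or (z of slat2 in the frame of board between 0.054 and 0.062 m and y of slat2 in the frame of board between -0.015 and 0.015 m and x of slat2 in the frame of board between -0.059 and -0.031 m and angle between the x axis of slat2 and the y axis of board, either way round below 0.15 rad)) and ((z of slat3 in the frame of board between 0.014 and 0.022 m and y of slat3 in the frame of board between -0.015 and 0.015 m and x of slat3 in the frame of board between 0.031 and 0.059 m and angle between the x axis of slat3 and the y axis of board, either way round below 0.15 rad) or (z of slat3 in the frame of board between 0.014 and 0.022 m and y of slat3 in the frame of board between -0.015 and 0.015 m and x of slat3 in the frame of board between -0.059 and -0.031 m and angle between the x axis of slat3 and the y axis of board, either way round below 0.15 rad) or (z of slat3 in the frame of board between 0.034 and 0.042 m and x of slat3 in the frame of board between -0.015 and 0.015 m and y of slat3 in the frame of board between 0.031 and 0.059 m and angle between the x axis of slat3 and the x axis of board, either way round below 0.15 rad) or (z of slat3 in the frame of board between 0.034 and 0.042 m and x of slat3 in the frame of board between -0.015 and 0.015 m and y of slat3 in the frame of board between -0.059 and -0.031 m and angle between the x axis of slat3 and the x axis of board, either way round below 0.15 rad) or (z of slat3 in the frame of board between 0.054 and 0.062 m and y of slat3 in the frame of board between -0.015 and 0.015 m and x of slat3 in the frame of board between 0.031 and 0.059 m and angle between the x axis of slat3 and the y axis of board, either way round below 0.15 rad) or (z of slat3 in the frame of board between 0.054 and 0.062 m and y of slat3 in the frame of board between -0.015 and 0.015 m and x of slat3 in the frame of board between -0.059 and -0.031 m and angle between the x axis of slat3 and the y axis of board, either way round below 0.15 rad)) and ((z of slat4 in the frame of board between 0.014 and 0.022 m and y of slat4 in the frame of board between -0.015 and 0.015 m and x of slat4 in the frame of board between 0.031 and 0.059 m and angle between the x axis of slat4 and the y axis of board, either way round below 0.15 rad) or (z of slat4 in the frame of board between 0.014 and 0.022 m and y of slat4 in the frame of board between -0.015 and 0.015 m and x of slat4 in the frame of board between -0.059 and -0.031 m and angle between the x axis of slat4 and the y axis of board, either way round below 0.15 rad) or (z of slat4 in the frame of board between 0.034 and 0.042 m and x of slat4 in the frame of board between -0.015 and 0.015 m and y of slat4 in the frame of board between 0.031 and 0.059 m and angle between the x axis of slat4 and the x axis of board, either way round below 0.15 rad) or (z of slat4 in the frame of board between 0.034 and 0.042 m and x of slat4 in the frame of board between -0.015 and 0.015 m and y of slat4 in the frame of board between -0.059 and -0.031 m and angle between the x axis of slat4 and the x axis of board, either way round below 0.15 rad) or (z of slat4 in the frame of board between 0.054 and 0.062 m and y of slat4 in the frame of board between -0.015 and 0.015 m and x of slat4 in the frame of board between 0.031 and 0.059 m and angle between the x axis of slat4 and the y axis of board, either way round below 0.15 rad) or (z of slat4 in the frame of board between 0.054 and 0.062 m and y of slat4 in the frame of board between -0.015 and 0.015 m and x of slat4 in the frame of board between -0.059 and -0.031 m and angle between the x axis of slat4 and the y axis of board, either way round below 0.15 rad))), for 0.3 s.
At the end, for the whole second after the job is handed in: Spot within 6 mm of the cross. Every slat present at rest in a layer, at its height within 4 mm, centre line 31 to 59 mm from the board's middle, within 15 mm of it lengthwise, within 0.15 rad of the board's y axis (layers 1, 3) or x axis (layer 2) (all of step 2); the robot touches nothing.
It fails at once if a bystander (tape roll, tile bundle) is shifted by more than 25 mm (distance of any of tape_roll, tiles from where it was at the start of the episode above 0.025 m).
Of slat0, slat1, slat2, slat3, slat4 only 4 to 5 are there at a start; the rules pass over those that are not, and their reading is None.
At some moment in a run one of slat0, slat1, slat2, slat3, slat4 may be knocked a few centimetres aside while the robot is not near it.
It also fails if it takes over 210 s, if anything falls off the work surface, if the arm or the gripper's body presses on something with over 40 N, if the wrist force passes 120 N, or if a joint passes its speed limit or range.

ROBOT

A 7-joint arm with a two-finger parallel gripper is mounted at the origin on a cart in front of the work surface, level with it; the furniture and walls round the work are solid. World frame = base frame: x ahead of the robot, y to its left, z up, the work surface at z = 0. Lengths are in m, angles in rad, forces in N, time in s.
With the tool pointing down it reaches from about 0.425 to 0.875 m from the base axis. Payload 8.4 kg.
Tool frame: the origin (TCP) lies at the very end of the fingers, on their centre line; the grasp point (between the pads) lies 19 mm behind it; z points along the fingers, y is the direction in which the jaws open and shut (so a half turn about z gives the same grasp; the last joint's range is limited). The gripper opens to 87 mm and grips with 3 to 60 N. Pads are 19 mm wide; open, the fingers measure 117 mm over their backs; the gripper's body (75 mm by 190 mm) begins 51 mm behind the grasp point.
Start: joints at [1.031, 0.333, 0.04, 1.465, -0.013, 1.343, -0.059], TCP at [0.277, -0.588, 0.185] pointing down, gripper open.
Joint ranges: [-2.58, 2.58], [-0.38, 2.09], [-1.3, 1.39], [0.25, 2.4], [-1.5, 4.64], [0.08, 2.09], [-2.65, 2.65]. Speed limits (rad/s): [2.22, 2.22, 2.79, 2.79, 3.14, 3.14, 3.14].

INTERFACE

Orientations are given as a unit quaternion [w, x, y, z].
In Python, from station import robot gives the robot as it stands.
- The arm moves only by the shell command python3 -m jog 'ROWS' [FORCE]. ROWS is JSON, a list of rows, each a list of 7 numbers: the shift along the tool's x, y, z in m, then the turn, a rotation vector about the tool's x, y, z in rad, then the closure, from 0 (fully open) to 1 (shut). In form: [[tx, ty, tz, ax, ay, az, fingers], ...]. A call has 1 to 10 rows; each row shifts and turns the commanded pose from where the row before left it, along the tool's axes as they then stand; what a row does not reach is not made up. A row lasts 1/12 s, in which the tool goes at most 41.7 mm and 7.16 degrees, less where a joint would pass 70% of its speed; a pose out of reach is approached as far as the arm can. A call is refused whole if a number of a shift passes 0.0417 or a number of a turn 0.125, either way. A call with a gripper value outside its range is refused whole. The fingers move at their own pace and stop on an object; FORCE is the grip in N (left out, the last holds). Time passes only in rows, so rows that do not move let the fingers close. It gives the time, the measured TCP pose, the force and the opening at its end, in the units of the state.
- robot.sense(): the state, without advancing time (a new reading comes with each control period).
- robot.snapshot(name): name is "scene" or "top" or "wrist"; returns the picture (400x640x3 uint8, red, green, blue); there is no depth.
- robot.camera_model(name): a dict with "mtx" (3x3 intrinsics, pixels), "world_to_cam" (4x4, takes a point from world to camera coordinates). Camera axes: x right, y down, z forward; pixel columns grow to the right and rows downward; lengths in m; the calibration is good to about 2 mm. A picture is of the moment at which its call begins: read the wrist's pose just before it. camera_model takes no time and is no camera call; for the wrist camera it gives the pose at the moment of the call.
- robot.sign_off(): hands the job in, once; it reports no verdict.
The state is a dict: "clock": time; "q": joint angles; "joint_velocities": joint speeds; "effort": joint torques, N m; "position": TCP position; "eef_rot": TCP orientation; "contact_force": force on the tool from outside, world axes, zero at the start; "wrist_torque": the same for the moment, N m; "opening": finger opening in m.
Only numpy, scipy, OpenCV 4.12 (cv2) and the standard library are available. Lean on these libraries where they do the work, as an engineer would, in place of code of your own. Each camera call takes 0.05 s, during which the arm holds its last target. There are 200 camera calls.

## Working session

There is one attempt and no reset: what is moved stays moved. The work goes in short steps, Python scripts to look and compute and a shell command to move; the robot and the scene stay as the last step left them, time stands still between calls to the robot, and variables do not carry over. Pictures are saved under pics/ and viewed, about 12 in all and at most 16, crops included, and the job is handed in when it is done.

```bash
ls; mkdir -p pics
python3 - <<'E'
from station import robot
import cv2
for n in("scene","top"):
    cv2.imwrite(f"pics/{n}0.png",robot.snapshot(n)[:,:,::-1])
    m=robot.camera_model(n);print(n,m["mtx"],m["world_to_cam"])
print(robot.sense())
E
```

```text
pics
scene [[395.81443632   0.         319.56115412]
 [  0.         395.81443632 207.38037682]
 [  0.           0.           1.        ]] [[ 0.65943989 -0.75169775 -0.00946157 -0.32784259]
 [-0.31242559 -0.26258981 -0.91292762  0.24351053]
 [ 0.68376113  0.60497693 -0.40801181  1.18763807]
 [ 0.          0.          0.          1.        ]]
top [[437.38447852   0.         319.87024023]
 [  0.         437.38447852 200.3244715 ]
 [  0.           0.           1.        ]] [[-3.34650796e-01 -9.42342180e-01  2.46697947e-04  1.17600448e-01]
 [-9.04429079e-01  3.21113312e-01 -2.80881259e-01  4.56043996e-01]
 [ 2.64607040e-01 -9.42202578e-02 -9.59742495e-01  1.63568708e+00]
 [ 0.00000000e+00  0.00000000e+00  0.00000000e+00  1.00000000e+00]]
{'clock': 0.1, 'q': array([ 1.03076573,  0.33384053,  0.03988164,  1.46619658, -0.01339825,
        1.34329667, -0.05849666]), 'joint_velocities': array([-0.00017419, -0.00117844,  0.00116355, -0.00273589,  0.00024893,
       -0.00178556, -0.00017629]), 'effort': array([ 5.73820551e-03, -6.57800674e+01,  1.34087373e+00, -4.04705250e+01,
       -5.95906656e-02,  4.09118738e-02,  8.95586572e-05]), 'position': array([ 0.27710922, -0.58743463,  0.18464146]), 'eef_rot': array([-7.06746926e-04,  9.75808647e-01,  2.18625116e-01, -2.10996683e-04]), 'contact_force': array([-0.18286922, -0.8956713 , -0.74148354]), 'wrist_torque': array([ 0.00035879, -0.01394386,  0.00227855]), 'opening': 0.0869550887398756}
```

View pics/scene0.png

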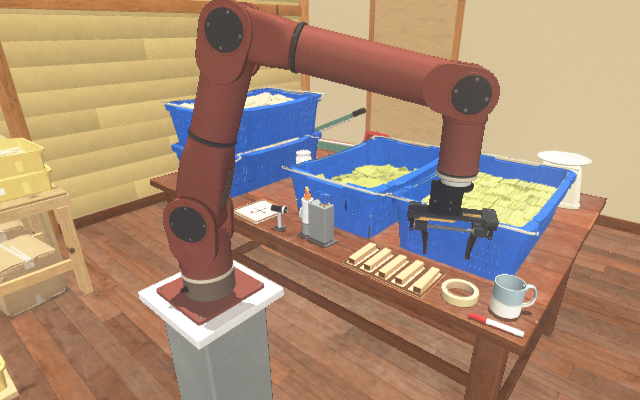

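View pics/top0.png

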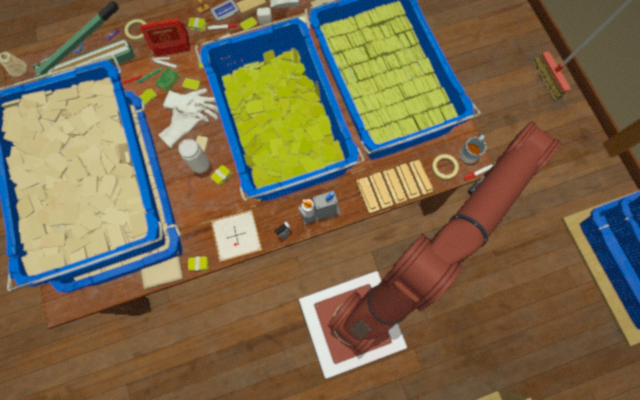

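The scene view shows the rack with its slats at (395,280), the tape at (460,292), the station at (320,220) and the board at (258,212). In the top view the board is at (237,236), the spot at (236,244), the station at (320,207), the rack at (395,187) and the tape at (445,167). Next I'll zoom in and measure.

```bash
cat > h.py <<'E'
import numpy as np,cv2
from station import robot
def ray(m,uv,z):
    K=m["mtx"];T=m["world_to_cam"];R=T[:3,:3];c=-R.T@T[:3,3]
    d=R.T@np.linalg.solve(K,[uv[0],uv[1],1.]);return c+d*(z-c[2])/d[2]
def proj(m,p):
    T=m["world_to_cam"];q=m["mtx"]@(T[:3,:3]@np.array(p,float)+T[:3,3]);return q[:2]/q[2]
def blobs(mask,amin=6):
    n,l,s,c=cv2.connectedComponentsWithStats(mask.astype(np.uint8))
    return [(l==i,s[i,4],c[i]) for i in range(1,n) if s[i,4]>=amin]
E
python3 - <<'E'
from h import *
im=cv2.imread("pics/top0.png");m=robot.camera_model("top")
cv2.imwrite("pics/crop0.png",cv2.resize(im[140:290,170:490],None,fx=2.5,fy=2.5,interpolation=cv2.INTER_CUBIC))
h=cv2.cvtColor(im,cv2.COLOR_BGR2HSV);H,S,V=cv2.split(h)
w=((S<50)&(V>170)).astype(np.uint8)
for b,a,c in blobs(cv2.morphologyEx(w,cv2.MORPH_CLOSE,np.ones((5,5))),100):
    print("white",a,c,ray(m,c,.008).round(3))
    if abs(c[0]-237)<10 and abs(c[1]-236)<10:
        r=cv2.minAreaRect(np.argwhere(b)[:,::-1].astype(np.float32));q=cv2.boxPoints(r)
        for p in q:print(p,ray(m,p,.010).round(4))
red=((H<8)|(H>172))&(S>120)&(V>150);red[:200]=0;red[270:]=0;red[:,:190]=0;red[:,280:]=0
for b,a,c in blobs(red,2):print("red",a,c,ray(m,c,.008).round(4))
for n,p,z in[("st",(320,207),.148),("tape",(445,167),.025),("rack",(395,187),.02),("or",(307,203),.18),("bl",(329,196),.18),("g1",(220,175),.03),("g2",(197,263),.03)]:print(n,ray(m,p,z).round(3))
E
```

```text
white 577 [95.8457539 54.9237435] [1.456 0.668 0.008]
white 103 [163.7184466  61.2815534] [1.323 0.391 0.008]
white 1994 [186.07673019 117.8440321 ] [1.021 0.367 0.008]
white 1537 [235.65191932 235.18152245] [0.461 0.313 0.008]
[210.65562 221.95851] [0.545  0.3906 0.01  ]
[250.24068 211.40248] [0.5339 0.2301 0.01  ]
[260.1162  248.43568] [0.3782 0.2375 0.01  ]
[220.53114 258.9917 ] [0.3901 0.3941 0.01  ]
white 2602 [342.29515757 327.89431207] [-0.008  0.039  0.008]
red 6 [235.16666667 243.83333333] [0.4287 0.3242 0.008 ]
st [ 0.422 -0.026  0.148]
tape [ 0.443 -0.574  0.025]
rack [ 0.433 -0.351  0.02 ]
or [0.444 0.017 0.18 ]
bl [ 0.442 -0.067  0.18 ]
g1 [0.714 0.299 0.03 ]
g2 [0.401 0.48  0.03 ]
```

View pics/crop0.png

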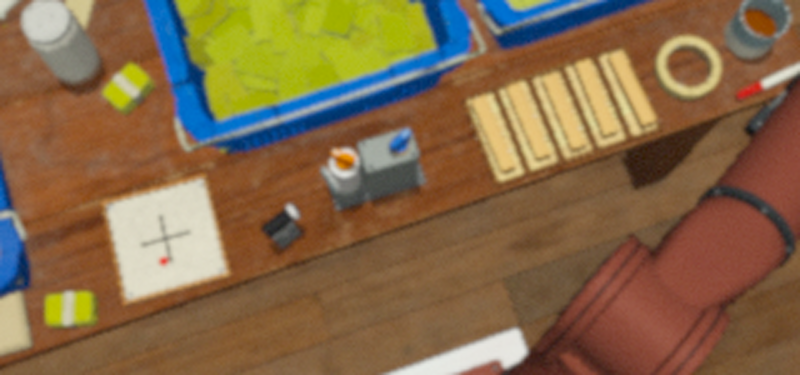

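The crop shows five slats in the rack, spot at (164,261), cross at (166,238), orange wing (344,158) and blue wing (401,141). I'll raise, align the tool with the world axes and look down at the rack.

```bash
python3 -m jog '[[0,0,-0.04,0,0,0.11,0],[0,0,-0.04,0,0,0.11,0],[0,0,-0.035,0,0,0.11,0],[0,0,0,0,0,0.11,0],[0.02,-0.03,0,0,0,0,0],[0.02,-0.03,0,0,0,0,0],[0.02,-0.03,0,0,0,0,0],[0.02,-0.03,0,0,0,0,0],[0.02,-0.03,0,0,0,0,0],[0,0,0,0,0,0,0]]'
python3 -m jog '[[0.02,-0.03,0,0,0,0,0],[0.02,-0.03,0,0,0,0,0],[0.01,-0.03,0,0,0,0,0],[0,0,0,0,0,0,0],[0,0,0,0,0,0,0]]'
python3 - <<'E'
from h import *
m=robot.camera_model("wrist");s=robot.sense();print(s["position"],s["eef_rot"],s["q"]);print(m)
cv2.imwrite("pics/w1.png",robot.snapshot("wrist")[:,:,::-1])
E
```

```text
clock: 0.93
position: [0.383, -0.4306, 0.3006]
eef_rot: [-0.001, 1.0, 0.006, 0.001]
contact_force: [0.8, -0.2, 0.4]
opening: 0.0872
clock: 1.35
position: [0.428, -0.346, 0.3004]
eef_rot: [-0.0, 1.0, 0.002, 0.0]
contact_force: [0.2, -1.0, -0.2]
opening: 0.0869
[ 0.42803942 -0.3459651   0.3004456 ] [-1.57091867e-04  9.99997241e-01  2.34387232e-03  1.94308885e-05] [ 0.67261376  0.09891141 -0.08039085  1.51638146  0.00765559  1.52676236
 -0.97383253]
{'mtx': array([[360.73356191,   0.        , 318.35866046],
       [  0.        , 360.73356191, 203.9863837 ],
       [  0.        ,   0.        ,   1.        ]]), 'world_to_cam': array([[ 5.25193063e-03, -9.99983838e-01, -2.17748840e-03,
        -3.47603594e-01],
       [-9.58063208e-01, -5.65562583e-03,  2.86501141e-01,
         3.40728220e-01],
       [-2.86508826e-01,  5.81487402e-04, -9.58077426e-01,
         6.25725066e-01],
       [ 0.00000000e+00,  0.00000000e+00,  0.00000000e+00,
         1.00000000e+00]])}
```

View pics/w1.png

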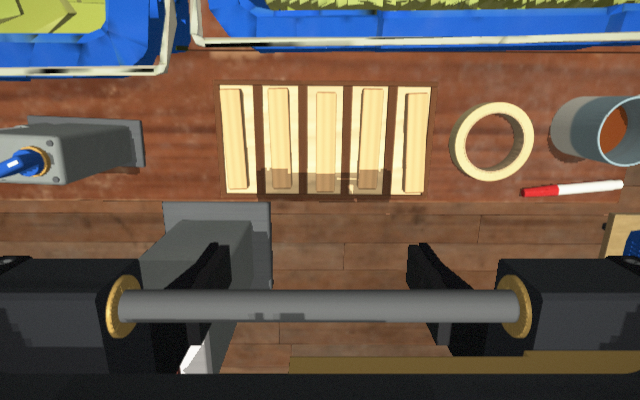

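Wrist view: five slats at (233,139), (280,139), (325,140), (370,138) and (414,142). The tape is at (492,141) and the blue screw at (25,163) on the left. Next is the station.

```bash
python3 - <<'E'
from h import *
im=cv2.imread("pics/w1.png")
for r in(115,150):print(r,[tuple(int(v) for v in im[r,c]) for c in range(216,310,2)])
E
python3 -m jog '[[0,-0.04,-0.01,0,0,0,0],[0,-0.04,-0.01,0,0,0,0],[0,-0.04,0,0,0,0,0],[0,-0.04,0,0,0,0,0],[0,-0.04,0,0,0,0,0],[0,-0.04,0,0,0,0,0],[0,-0.04,0,0,0,0,0],[0,-0.03,0,0,0,0,0],[0,0,0,0,0,0,0],[0,0,0,0,0,0,0]]'
python3 - <<'E'
from h import *
m=robot.camera_model("wrist");s=robot.sense();print(s["position"],s["q"]);
cv2.imwrite("pics/w2.png",robot.snapshot("wrist")[:,:,::-1])
np.save("w2.npy",m["world_to_cam"])
E
```

```text
115 [(56, 88, 134), (61, 92, 139), (54, 80, 121), (155, 224, 250), (169, 237, 253), (165, 233, 253), (153, 225, 251), (157, 228, 252), (165, 235, 253), (162, 231, 253), (153, 224, 250), (152, 223, 250), (144, 212, 246), (57, 82, 105), (116, 163, 188), (201, 248, 253), (200, 248, 253), (191, 244, 253), (187, 242, 253), (63, 93, 134), (52, 80, 121), (53, 80, 122), (50, 79, 124), (70, 102, 138), (184, 239, 252), (184, 240, 253), (164, 225, 246), (165, 234, 253), (172, 239, 253), (161, 230, 253), (153, 225, 251), (163, 232, 253), (166, 236, 253), (161, 230, 252), (153, 223, 250), (154, 225, 251), (116, 172, 219), (183, 239, 252), (189, 243, 253), (187, 242, 253), (190, 243, 253), (104, 149, 185), (52, 81, 123), (49, 78, 122), (51, 80, 122), (64, 95, 136), (191, 244, 253)]
150 [(54, 83, 142), (56, 86, 132), (57, 87, 136), (54, 84, 128), (156, 218, 242), (167, 235, 253), (171, 239, 253), (163, 233, 253), (154, 225, 251), (164, 234, 253), (167, 236, 253), (159, 229, 252), (152, 222, 250), (158, 228, 252), (82, 122, 153), (62, 93, 116), (188, 243, 253), (186, 242, 253), (189, 243, 253), (180, 237, 252), (51, 78, 120), (48, 74, 116), (51, 78, 118), (54, 81, 124), (124, 175, 209), (190, 244, 253), (190, 244, 253), (154, 218, 242), (167, 235, 253), (172, 240, 253), (160, 231, 253), (159, 228, 252), (165, 234, 253), (170, 237, 253), (158, 228, 252), (150, 220, 250), (157, 227, 252), (80, 116, 140), (193, 246, 253), (196, 246, 254), (198, 247, 253), (127, 179, 211), (51, 77, 118), (50, 77, 117), (49, 78, 118), (58, 88, 129), (197, 247, 253)]
clock: 2.23
position: [0.4269, -0.0377, 0.3207]
eef_rot: [0.0, 1.0, 0.001, 0.0]
contact_force: [-0.7, -1.1, -0.5]
opening: 0.0872
[ 0.42694791 -0.03772204  0.3206731 ] [ 0.42622826 -0.1494141  -0.38072441  1.71038411 -0.05490765  1.56962945
 -1.51942003]
```

View pics/w2.png

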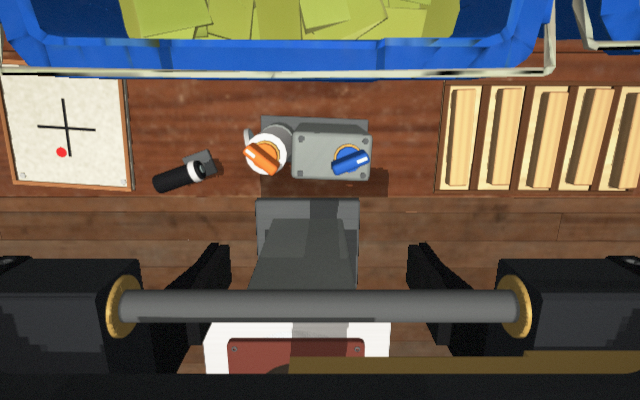

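Wrist view: cross (66,128), spot (61,152), orange wing (262,157), blue wing (350,161), lamp (180,175). Now numbers.

```bash
cat >> h.py <<'E'
def wing(im,m,col,box=None):
    H,S,V=cv2.split(cv2.cvtColor(im,cv2.COLOR_BGR2HSV))
    k={"blue":(H>100)&(H<125)&(S>120)&(V>80),"orange":(H>5)&(H<20)&(S>150)&(V>180)}[col]
    if box:
        u0,u1,v0,v1=box;z=np.zeros_like(k);z[v0:v1,u0:u1]=1;k&=z
    b=max(blobs(k),key=lambda t:t[1]);P=np.argwhere(b[0])[:,::-1]
    W=np.array([ray(m,p,.183)[:2] for p in P]);r=cv2.minAreaRect((W*1000).astype(np.float32));q=cv2.boxPoints(r)
    e=q[1]-q[0];f=q[2]-q[1];d=e if np.hypot(*e)>np.hypot(*f) else f
    print(col,b[1],b[2].round(1),"ctr",(np.array(r[0])).round(1),"size",np.round(r[1],1),"ang",round(np.degrees(np.arctan2(d[1],d[0]))%180,1))
def spot(im,m,box):
    H,S,V=cv2.split(cv2.cvtColor(im,cv2.COLOR_BGR2HSV));u0,u1,v0,v1=box
    z=np.zeros(H.shape,bool);z[v0:v1,u0:u1]=1
    red=z&((H<8)|(H>172))&(S>130)&(V>150);bk=z&(V<90)&(S<120)
    b=max(blobs(red,3),key=lambda t:t[1]);sp=ray(m,b[2],.008)
    k=max(blobs(bk,10),key=lambda t:t[1]);P=np.argwhere(k[0])[:,::-1]
    W=np.array([ray(m,p,.008)[:2] for p in P])
    c=(W.max(0)+W.min(0))/2
    A=W[abs(W[:,1]-c[1])>.008];B=W[abs(W[:,0]-c[0])>.008]
    py=np.polyfit(A[:,1],A[:,0],1);px=np.polyfit(B[:,0],B[:,1],1)
    x=(py[0]*px[1]+py[1])/(1-py[0]*px[0]);y=px[0]*x+px[1]
    print("spot",b[1],sp.round(4),"mark",round(x,4),round(y,4),"x-axis slope",px[0].round(4),"y-axis slope",py[0].round(4),"need",(np.array([x,y])-sp[:2]).round(4))
E
python3 - <<'E'
from h import *
im=cv2.imread("pics/w2.png");m=robot.camera_model("wrist");m["world_to_cam"]=np.load("w2.npy")
wing(im,m,"blue",(325,375,140,185));wing(im,m,"orange",(240,285,140,185))
spot(im,m,(15,118,88,172))
for p in[(3,76),(121,80),(130,187),(10,181)]:print(ray(m,p,.013).round(4))
print("housing",[ray(m,p,.148).round(4)[:2] for p in[(292,133),(370,133),(371,178),(292,180)]])
E
```

```text
blue 638 [347.9 160.2] ctr [449.3 -66.1] size [23.6 35.5] ang 113.8
orange 351 [261.  160.9] ctr [448.2  18.1] size [35.3 11.2] ang 50.4
spot 72 [0.4297 0.3293 0.008 ] mark 0.4634 0.3157 x-axis slope -0.0628 y-axis slope 0.0605 need [ 0.0336 -0.0136]
[0.5312 0.3828 0.013 ]
[0.5266 0.2264 0.013 ]
[0.3795 0.2359 0.013 ]
[0.388  0.4082 0.013 ]
housing [array([ 0.4704, -0.0105]), array([ 0.4706, -0.0901]), array([ 0.4237, -0.0932]), array([ 0.4213, -0.0096])]
```

Run:
```python
from h import *
im=cv2.imread("pics/w2.png")
cv2.imwrite("pics/z2.png",cv2.resize(im[130:190,235:380],None,fx=5,fy=5,interpolation=cv2.INTER_CUBIC))
```

```text
(no output)
```

View pics/z2.png

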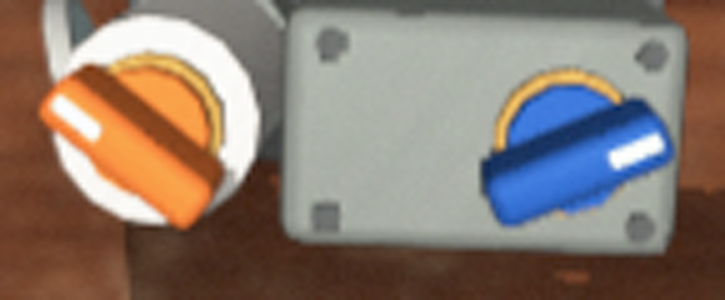

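White marks on the wings fix the sense: blue ≈ -69° world (point (351,163)), orange ≈ +50° (point (261,159)).

Run:
```python
from h import *
m=robot.camera_model("wrist");m["world_to_cam"]=np.load("w2.npy")
print(ray(m,(261,159.4),.187),ray(m,(351,163),.187), ray(m,((292+371)/2,155),.148))
im=cv2.imread("pics/w1.png")
```

```text
[0.44981054 0.01599404 0.187     ] [ 0.44664989 -0.06808062  0.187     ] [ 0.44801043 -0.05112608  0.148     ]
```

```bash
python3 -m jog '[[0.01,-0.028,0,0,0,0,0.4],[0.01,-0.027,0,0,0,0,0.4],[0,0,0,0,0,-0.125,0.4],[0,0,0,0,0,-0.125,0.4],[0,0,0,0,0,-0.125,0.4],[0,0,0,0,0,-0.125,0.4],[0,0,0,0,0,-0.125,0.4],[0,0,0,0,0,-0.125,0.4],[0,0,0,0,0,-0.125,0.4],[0,0,0,0,0,0,0.4]]'
```

```text
clock: 3.12
position: [0.4471, 0.0149, 0.3202]
eef_rot: [-0.0, 0.905, 0.425, -0.0]
contact_force: [0.3, -0.2, 0.3]
opening: 0.0525
```

```bash
python3 -m jog '[[0.002,0.001,0.0326,0,0,0,0.4],[0,0,0.0326,0,0,0,0.4],[0,0,0.0326,0,0,0,0.4],[0,0,0.0326,0,0,0,0.4],[0,0,0.02,0,0,0,0.4],[0,0,0.0126,0,0,0,0.4],[0,0,0,0,0,0,0.4],[0,0,0,0,0,0,0.4]]' 12
python3 -m jog '[[0,0,0,0,0,0,1],[0,0,0,0,0,0,1],[0,0,0,0,0,0,1],[0,0,0,0,0,0,1],[0,0,0,0,0,0,1],[0,0,0,0,0,0,1]]' 12
```

```text
clock: 3.78
position: [0.4487, 0.017, 0.1573]
eef_rot: [-0.0, 0.907, 0.422, -0.001]
contact_force: [-0.9, -0.4, 0.4]
opening: 0.0525
clock: 4.28
position: [0.449, 0.0182, 0.1577]
eef_rot: [0.0, 0.906, 0.424, 0.0]
contact_force: [0.7, 0.2, -0.8]
opening: 0.0204
```

```bash
python3 -m jog '[[0,0,0,0,0,0,1],[0,0,0,0,0,0,1],[0,0,0,0,0,0,1],[0,0,0,0,0,0,1]]' 12
python3 -m jog '[[0,0,0,0,0,0.1,1],[0,0,0,0,0,0.1,1],[0,0,0,0,0,0.1,1],[0,0,0,0,0,0.1,1],[0,0,0,0,0,0.07,1],[0,0,0,0,0,0,1],[0,0,0,0,0,0,1]]' 12
python3 - <<'E'
from h import *
s=robot.sense();print(s["wrist_torque"],s["contact_force"])
m=robot.camera_model("top");im=robot.snapshot("top")[:,:,::-1].copy();cv2.imwrite("pics/t1.png",im)
try: spot(im,m,(215,258,218,255))
except Exception as e: print(e)
m=robot.camera_model("wrist");np.save("w3.npy",m["world_to_cam"]);cv2.imwrite("pics/w3.png",robot.snapshot("wrist")[:,:,::-1])
E
```

```text
clock: 4.62
position: [0.4489, 0.0182, 0.1574]
eef_rot: [-0.0, 0.906, 0.424, -0.0]
contact_force: [-0.5, -0.5, 0.3]
opening: 0.0017
clock: 5.2
position: [0.4489, 0.0182, 0.1574]
eef_rot: [-0.0, 0.979, 0.203, -0.0]
contact_force: [-0.0, -0.4, -0.5]
opening: 0.0009
[0.000825   0.00829777 0.00606601] [-0.02614021 -0.41996977 -0.49780314]
max() iterable argument is empty
```

View pics/w3.png

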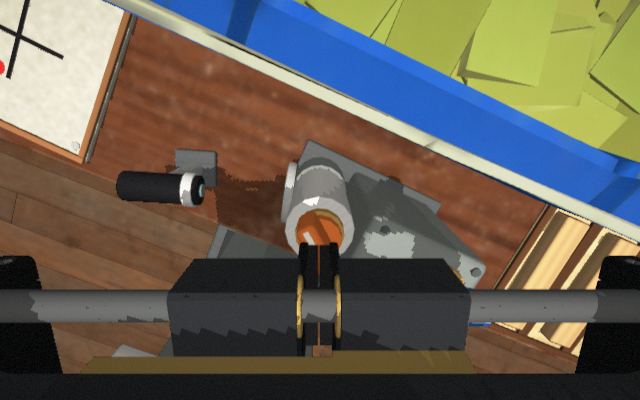

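Run:
```python
from h import *
m=robot.camera_model("wrist");p=robot.sense()["position"];print(p,proj(m,p),proj(m,p+[0,0,.03]))
print(ray(m,(318,228),.187),ray(m,(322,226),.165))
im=cv2.imread("pics/w3.png");cv2.imwrite("pics/z3.png",cv2.resize(im[190:310,240:400],None,fx=5,fy=5,interpolation=cv2.INTER_CUBIC))
mt=robot.camera_model("top");print(ray(mt,(307.6,203.2),.187),ray(mt,(330.4,196.4),.187))
```

```text
[0.44887545 0.01815998 0.15745832] [317.81573537 235.27456167] [317.61780156 256.71101758]
[0.46327963 0.02417959 0.187     ] [0.45775799 0.01937987 0.165     ]
[0.44017131 0.01530454 0.187     ] [ 0.43675763 -0.07058428  0.187     ]
```

View pics/z3.png

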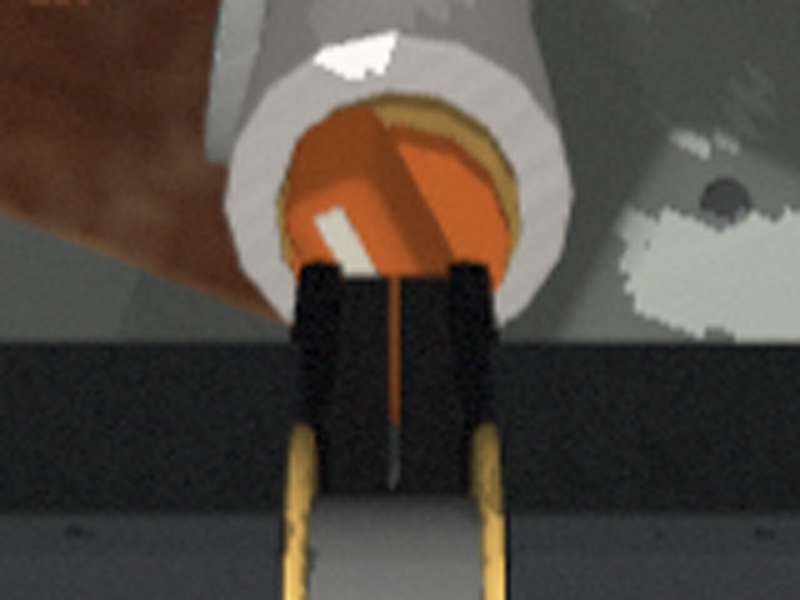

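The fingers shut on nothing: the wing (318,228) lies in front of or below the fingertips at (318,243). The visible fingertips seem higher than the stated TCP. I'll probe the housing top (known height, 148 mm) to find the true tip height.

```bash
python3 -m jog '[[0,0,-0.04,0,0,0,1],[-0.017,0.0395,0,0,0,0,1],[0,0,0,0,0,0,1],[0,0,0.036,0,0,0,1],[0,0,0.003,0,0,0,1],[0,0,0,0,0,0,1]]' 12
python3 -m jog '[[0,0,0.003,0,0,0,1],[0,0,0.003,0,0,0,1],[0,0,0.003,0,0,0,1],[0,0,0,0,0,0,1]]' 12
python3 -m jog '[[0,0,0.002,0,0,0,1],[0,0,0.002,0,0,0,1],[0,0,0,0,0,0,1]]' 12
```

```text
clock: 5.8
position: [0.4472, -0.0234, 0.157]
eef_rot: [-0.001, 0.979, 0.202, -0.002]
contact_force: [-0.0, 0.4, -0.1]
opening: 0.0006
clock: 6.13
position: [0.449, -0.0233, 0.1495]
eef_rot: [0.0, 0.979, 0.202, 0.0]
contact_force: [0.2, 0.5, 0.3]
opening: 0.0007
clock: 6.38
position: [0.4488, -0.0235, 0.1452]
eef_rot: [-0.0, 0.979, 0.202, -0.0]
contact_force: [-0.6, 0.4, -0.1]
opening: 0.0008
```

```bash
for i in 1; do python3 -m jog '[[0,0,0.003,0,0,0,1],[0,0,0.003,0,0,0,1],[0,0,0,0,0,0,1]]'; done
python3 -m jog '[[0,0,0.003,0,0,0,1],[0,0,0.003,0,0,0,1],[0,0,0,0,0,0,1]]' | grep -E "pos|force"
python3 -m jog '[[0,0,0.003,0,0,0,1],[0,0,0.002,0,0,0,1],[0,0,0,0,0,0,1]]'| grep -E "pos|force"
python3 - <<'E'
from h import *
cv2.imwrite("pics/w4.png",cv2.resize(robot.snapshot("wrist")[100:300,160:480,::-1],None,fx=2,fy=2))
E
```

```text
clock: 6.63
position: [0.4485, -0.0235, 0.1388]
eef_rot: [-0.0, 0.979, 0.202, -0.0]
contact_force: [0.1, -0.7, 0.4]
opening: 0.0007
position: [0.4485, -0.0235, 0.1328]
contact_force: [-0.1, -0.5, -0.1]
position: [0.4486, -0.0235, 0.128]
contact_force: [1.2, -0.5, -0.8]
```

View pics/w4.png

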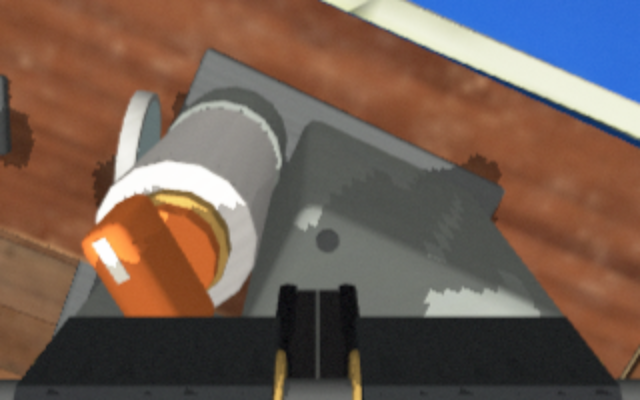

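The tip (318,288 in the crop) is still above the housing with no contact, at a stated 128 mm. I'll check the tip against the fixed cameras.

Run:
```python
from h import *
p=robot.sense()["position"];out=[]
m=robot.camera_model("scene");im=robot.snapshot("scene")[:,:,::-1].copy()
for dz in(0,.035,.07):
    u=proj(m,p+[0,0,dz]);print(u)
u=proj(m,p).astype(int)
c=cv2.resize(im[u[1]-70:u[1]+30,u[0]-60:u[0]+60],None,fx=6,fy=6,interpolation=cv2.INTER_CUBIC)
for dz in(0,.035):
    v=(proj(m,p+[0,0,dz])-u+[60,70]+.5)*6;cv2.drawMarker(c,tuple(int(t) for t in v),(0,255,0) if dz else (255,0,255),cv2.MARKER_TILTED_CROSS,12,1)
cv2.imwrite("pics/s4.png",c)
```

```text
[315.25928637 205.28519495]
[315.12310705 196.31743662]
[314.98414831 187.16664679]
```

View pics/s4.png

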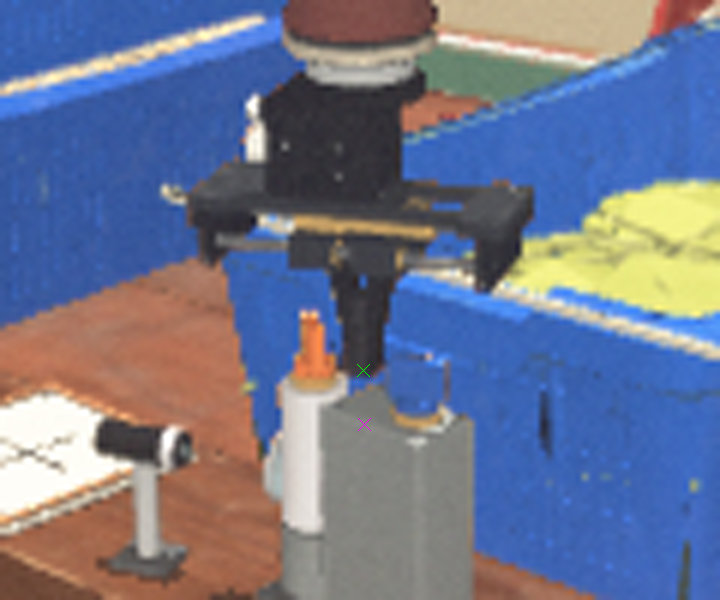

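The fingertips end at the +35 mm marker, so the reported TCP lies about 35 mm beyond the real tips. I'll touch the housing to calibrate.

```bash
python3 -m jog '[[0,0,0.003,0,0,0,1],[0,0,0.003,0,0,0,1],[0,0,0.002,0,0,0,1],[0,0,0,0,0,0,1]]'| grep -E "pos|force"
python3 -m jog '[[0,0,0.002,0,0,0,1],[0,0,0.002,0,0,0,1],[0,0,0,0,0,0,1]]'| grep -E "pos|force"
python3 -m jog '[[0,0,0.002,0,0,0,1],[0,0,0,0,0,0,1]]'| grep -E "pos|force"
```

```text
position: [0.4485, -0.0235, 0.1199]
contact_force: [0.5, -0.1, -0.0]
position: [0.4487, -0.0235, 0.1161]
contact_force: [-0.3, -0.5, -0.0]
position: [0.4487, -0.0235, 0.1142]
contact_force: [0.0, 0.5, 0.2]
```

```bash
python3 -m jog '[[0,0,0.002,0,0,0,1],[0,0,0,0,0,0,1]]'| grep -E "pos|force"
python3 -m jog '[[0,0,0.002,0,0,0,1],[0,0,0,0,0,0,1]]'| grep -E "pos|force"
```

```text
position: [0.4487, -0.0235, 0.1122]
contact_force: [-0.5, -0.2, 0.2]
position: [0.449, -0.0235, 0.1113]
contact_force: [-5.1, 0.0, 10.9]
```

True tip = reported z + 36 mm. Redo the orange screw.

```bash
python3 -m jog '[[0,0,-0.04,0,0,0,0.4],[0,0,-0.02,0,0,0,0.4],[0.0166,-0.036,0,0,0,0,0.4],[0,0,0,0,0,-0.12,0.4],[0,0,0,0,0,-0.12,0.4],[0,0,0,0,0,-0.12,0.4],[0,0,0,0,0,-0.11,0.4],[0,0,0,0,0,0,0.4],[0,0,0,0,0,0,0.4],[0,0,0,0,0,0,0.4]]' 12
python3 -m jog '[[0,0,0.025,0,0,0,0.4],[0,0,0.025,0,0,0,0.4],[0,0,0,0,0,0,0.4],[0,0,0,0,0,0,0.8],[0,0,0,0,0,0,1],[0,0,0,0,0,0,1],[0,0,0,0,0,0,1],[0,0,0,0,0,0,1],[0,0,0,0,0,0,1],[0,0,0,0,0,0,1]]' 12
python3 -m jog '[[0,0,0,0,0,0,1],[0,0,0,0,0,0,1],[0,0,0,0,0,0,1]]' 12
```

```text
clock: 9.15
position: [0.4499, 0.0161, 0.1705]
eef_rot: [-0.0, 0.906, 0.422, 0.0]
contact_force: [0.6, 0.4, 0.6]
opening: 0.0512
clock: 9.98
position: [0.449, 0.0177, 0.1212]
eef_rot: [-0.001, 0.905, 0.424, -0.0]
contact_force: [-7.5, 5.9, 7.6]
opening: 0.0252
clock: 10.23
position: [0.449, 0.0177, 0.1212]
eef_rot: [-0.001, 0.905, 0.424, -0.0]
contact_force: [-8.1, 5.7, 7.5]
opening: 0.0249
```

```bash
python3 -m jog '[[0,0,0,0,0,0,0.6],[0,-0.007,-0.004,0,0,0,0.6],[0,0,0,0,0,0,0.6],[0,0,0,0,0,0,1],[0,0,0,0,0,0,1],[0,0,0,0,0,0,1],[0,0,0,0,0,0,1],[0,0,0,0,0,0,1],[0,0,0,0,0,0,1],[0,0,0,0,0,0,1]]' 12
python3 - <<'E'
from h import *
cv2.imwrite("pics/w5.png",cv2.resize(robot.snapshot("wrist")[130:280,200:440,::-1],None,fx=3,fy=3));print(robot.sense()["wrist_torque"])
E
```

```text
clock: 11.07
position: [0.4483, 0.0179, 0.1254]
eef_rot: [0.003, 0.906, 0.423, 0.003]
contact_force: [16.1, -10.2, -4.4]
opening: 0.0108
[-2.37177928 -3.63756134  0.0700047 ]
```

View pics/w5.png

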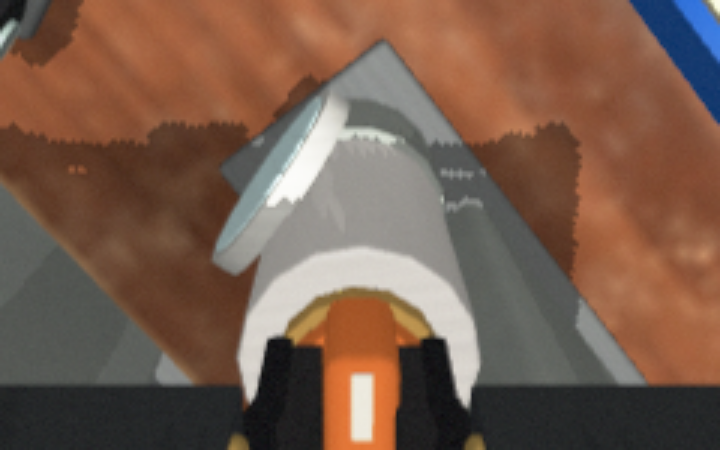

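Orange wing is gripped (10.8 mm). I'll relax the sideways load, then turn -0.47.

```bash
python3 -m jog '[[0,0.005,0,0,0,0,1],[0,0,0,0,0,0,1],[0,0,0,0,0,0,1]]' 12 | grep -E "pos|force"
python3 -m jog '[[0,0,0,0,0,0.1,1],[0,0,0,0,0,0.1,1],[0,0,0,0,0,0.1,1],[0,0,0,0,0,0.1,1],[0,0,0,0,0,0.07,1],[0,0,0,0,0,0,1],[0,0,0,0,0,0,1]]' 12
python3 - <<'E'
from h import *
m=robot.camera_model("top");im=robot.snapshot("top")[:,:,::-1].copy()
H,S,V=cv2.split(cv2.cvtColor(im,cv2.COLOR_BGR2HSV))
red=((H<8)|(H>172))&(S>100)&(V>150);z=np.zeros_like(red);z[212:262,208:262]=1
for b,a,c in blobs(red&z,2):print(a,c,ray(m,c,.008))
E
```

```text
position: [0.4486, 0.0177, 0.1252]
contact_force: [-1.8, -0.3, 9.8]
clock: 11.95
position: [0.4487, 0.0175, 0.1252]
eef_rot: [-0.0, 0.98, 0.201, 0.0]
contact_force: [-0.6, -0.3, 10.2]
opening: 0.0112
7 [238.         242.71428571] [0.42921816 0.31246141 0.008     ]
```

Spot moved -11.8 mm along y as planned. Now blue.

```bash
python3 -m jog '[[0,0,0,0,0,0,0.4],[0,0,0,0,0,0,0.4],[0,0,0,0,0,0,0.4],[0,0,-0.04,0,0,0,0.4],[0,0,-0.015,0,0,0,0.4],[-0.0181,0.0382,0,0,0,0,0.4],[-0.0181,0.0382,0,0,0,0,0.4],[0,0,0,0,0,-0.118,0.4],[0,0,0,0,0,-0.118,0.4],[0,0,0,0,0,-0.118,0.4]]' 12 | grep force
python3 -m jog '[[0,0,0,0,0,-0.118,0.4],[0,0,0,0,0,-0.118,0.4],[0,0,0,0,0,-0.118,0.4],[0,0,0,0,0,-0.118,0.4],[0,0,0,0,0,-0.118,0.4],[0,0,0,0,0,-0.118,0.4],[0,0,0,0,0,-0.118,0.4],[0,0,0,0,0,-0.118,0.4],[0,0,0,0,0,-0.118,0.4],[0,0,0,0,0,-0.118,0.4]]' 12
python3 -m jog '[[0,0,0,0,0,0,0.4],[0,0,0,0,0,0,0.4]]' 12
python3 -c "from h import *;print(robot.sense()['q'])"
```

```text
contact_force: [-0.2, 0.6, -1.5]
clock: 13.67
position: [0.4447, -0.0655, 0.1789]
eef_rot: [-0.001, 0.563, 0.826, -0.0]
contact_force: [-0.6, 0.1, 1.3]
opening: 0.0522
clock: 13.83
position: [0.4449, -0.0656, 0.179]
eef_rot: [-0.001, 0.567, 0.824, -0.0]
contact_force: [1.1, 0.4, 0.6]
opening: 0.0521
[ 0.35196769 -0.05744784 -0.29018531  1.9198021  -0.01758586  1.27809523
  0.43269094]
```

```bash
python3 -m jog '[[-0.001,0,0.026,0,0,0,0.4],[0,0,0.026,0,0,0,0.4],[0,0,0,0,0,0,0.6],[0,0,0,0,0,0,1],[0,0,0,0,0,0,1],[0,0,0,0,0,0,1],[0,0,0,0,0,0,1],[0,0,0,0,0,0,1],[0,0,0,0,0,0,1],[0,0,0,0,0,0,1]]' 12
python3 -m jog '[[0,0,0,0,0,0,1],[0,0,0,0,0,0,1],[0,0,0,0,0,0,1]]' 12
```

```text
clock: 14.67
position: [0.4449, -0.0671, 0.128]
eef_rot: [-0.0, 0.566, 0.825, -0.001]
contact_force: [-5.6, -1.7, 4.7]
opening: 0.0107
clock: 14.92
position: [0.445, -0.0671, 0.128]
eef_rot: [-0.0, 0.566, 0.825, -0.001]
contact_force: [-4.8, -0.4, 5.6]
opening: 0.0108
```

```bash
python3 -m jog '[[0,-0.001,0,0,0,-0.11,1],[0,0,0,0,0,-0.11,1],[0,0,0,0,0,-0.11,1],[0,0,0,0,0,-0.11,1],[0,0,0,0,0,-0.11,1],[0,0,0,0,0,-0.11,1],[0,0,0,0,0,0,1]]' 12
python3 -m jog '[[0,0,0,0,0,-0.11,1],[0,0,0,0,0,-0.11,1],[0,0,0,0,0,-0.11,1],[0,0,0,0,0,-0.11,1],[0,0,0,0,0,-0.11,1],[0,0,0,0,0,-0.11,1],[0,0,0,0,0,0,1],[0,0,0,0,0,0,1]]' 12
cat >> h.py <<'E'
def topspot():
    m=robot.camera_model("top");im=robot.snapshot("top")[:,:,::-1].copy()
    H,S,V=cv2.split(cv2.cvtColor(im,cv2.COLOR_BGR2HSV))
    red=((H<8)|(H>172))&(S>100)&(V>150);z=np.zeros_like(red);z[212:262,208:262]=1
    for b,a,c in blobs(red&z,2):print(a,c,ray(m,c,.008))
E
python3 -c "
from h import *
topspot()"
```

```text
clock: 15.5
position: [0.4447, -0.0673, 0.128]
eef_rot: [0.0, 0.265, 0.964, -0.0]
contact_force: [-2.5, -0.8, 4.8]
opening: 0.0112
clock: 16.17
position: [0.4446, -0.0677, 0.128]
eef_rot: [-0.0, -0.057, 0.998, -0.0]
contact_force: [-1.8, -2.5, 5.2]
opening: 0.0111
7 [235.28571429 235.        ] [0.46230981 0.31375679 0.008     ]
```

```bash
python3 -m jog '[[0,0,0,0,0,0,0.4],[0,0,0,0,0,0,0.4],[0,0,0,0,0,0,0.4],[0,0,-0.04,0,0,0,0.4],[0,0,-0.04,0,0,0,0.4],[0,0,-0.04,0,0,0,0.4],[-0.0062,0.0383,0,0,0,0,0.4],[-0.0062,0.0383,0,0,0,0,0.4],[-0.0062,0.0383,0,0,0,0,0.4]]' | grep force
python3 -m jog '[[-0.0062,0.0383,0,0,0,0,0.4],[-0.0062,0.0383,0,0,0,0,0.4],[-0.0062,0.0383,0,0,0,0,0.4],[-0.0062,0.0383,0,0,0,0,0.4],[-0.0062,0.0383,0,0,0,0,0.4],[0,0,0,0,0,0.11,0.4],[0,0,0,0,0,0,0.4],[0,0,0,0,0,0,0.4]]'
python3 - <<'E'
from h import *
s=robot.sense();m=robot.camera_model("wrist");im=robot.snapshot("wrist")[:,:,::-1].copy();print(s["q"])
cv2.imwrite("pics/w6.png",im);np.save("w6.npy",m["world_to_cam"])
print(proj(m,(.463,.314,.008)))
H,S,V=cv2.split(cv2.cvtColor(im,cv2.COLOR_BGR2HSV))
red=((H<8)|(H>172))&(S>100)&(V>150)
for b,a,c in blobs(red,20):print(a,c,ray(m,c,.008))
E
```

```text
contact_force: [0.3, 0.4, -0.7]
clock: 17.63
position: [0.4578, 0.2427, 0.2471]
eef_rot: [-0.0, -0.005, 1.0, -0.0]
contact_force: [0.9, 0.1, -0.1]
opening: 0.0524
[ 0.02121669  0.07817665 -0.62384799  1.65828707  0.04605784  1.42068859
  0.97303945]
[375.68065806 167.34589531]
105 [377.38095238 168.54285714] [0.46447556 0.3161867  0.008     ]
```

View pics/w6.png

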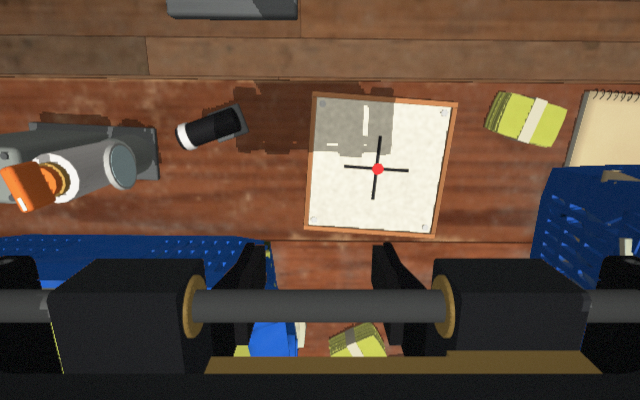

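Spot (378,168) lies on the cross centre (376.5,168). Board corners are (314,93), (458,102), (436,237) and (304,229), tiles (526,119). Now board pose and slat poses.

```bash
cat >> h.py <<'E'
def slats(im,m,z=.023,lo=1200,rows=(60,215)):
    B,G,R=[im[:,:,i].astype(int) for i in range(3)]
    k=((B<179)&(R>235)&(G>205)).astype(np.uint8);k[:rows[0]]=0;k[rows[1]:]=0
    k=cv2.morphologyEx(k,cv2.MORPH_OPEN,np.ones((5,5)));out=[]
    for b,a,c in blobs(k,lo):
        W=np.array([ray(m,p,z)[:2] for p in np.argwhere(b)[:,::-1]])*1000
        r=cv2.minAreaRect(W.astype(np.float32));q=cv2.boxPoints(r);e=q[1]-q[0];f=q[2]-q[1];d=e if np.hypot(*e)>np.hypot(*f) else f
        print("slat px",c.round(),"ctr",np.round(r[0],1),"size",np.round(sorted(r[1]),1),"yaw",round((np.degrees(np.arctan2(d[1],d[0]))+90)%180-90,1))
E
python3 - <<'E'
from h import *
m=robot.camera_model("wrist");m["world_to_cam"]=np.load("w6.npy")
r=lambda u,v,z=.008:ray(m,(u,v),z)[:2]
print("mark",r(376.6,168.3),"ydir",r(408,170.5)-r(345,166.5),"xdir",r(380,137)-r(373.5,199))
q=[r(*p,.013) for p in[(314,93),(458,102),(436,237),(304,229)]];print("corners",np.round(q,4),"mean",np.mean(q,0))
im=cv2.imread("pics/w1.png");m["world_to_cam"]=np.array([[5.25193063e-03,-9.99983838e-01,-2.17748840e-03,-3.47603594e-01],[-9.58063208e-01,-5.65562583e-03,2.86501141e-01,3.40728220e-01],[-2.86508826e-01,5.81487402e-04,-9.58077426e-01,6.25725066e-01],[0,0,0,1]])
slats(im,m)
for p in [(220,85),(432,86),(423,192),(227,195)]:print(ray(m,p,.008).round(4))
E
```

```text
mark [0.46418164 0.31520368] ydir [0.00418644 0.07818613] xdir [-0.07772077  0.00361077]
corners [[0.3761 0.2372]
 [0.3843 0.4044]
 [0.5524 0.3963]
 [0.5432 0.2256]] mean [0.46399149 0.31590575]
slat px [278. 128.] ctr [ 466. -293.] size [ 25.4 100.2] yaw 1.3
slat px [233. 138.] ctr [ 451.2 -232.5] size [ 25.4 126.7] yaw 1.5
slat px [371. 129.] ctr [ 465.3 -414. ] size [ 25.8 100.5] yaw -1.2
slat px [326. 133.] ctr [ 460.5 -355.1] size [ 25.8 101.9] yaw -0.1
slat px [416. 141.] ctr [ 447.3 -473.9] size [ 26.2 127.1] yaw 1.1
[ 0.5207 -0.2171  0.008 ]
[ 0.5209 -0.4925  0.008 ]
[ 0.3786 -0.4934  0.008 ]
[ 0.3726 -0.2162  0.008 ]
```

```bash
python3 -m jog '[[0,-0.0396,0,0,0,0,0.4],[0,-0.0396,0,0,0,0,0.4],[0,-0.0396,0,0,0,0,0.4],[0,-0.0396,0,0,0,0,0.4],[0,-0.0396,0,0,0,0,0.4],[0,-0.0396,0,0,0,0,0.4],[0,-0.0396,0,0,0,0,0.4],[0,-0.0396,0,0,0,0,0.4],[0,-0.0396,0,0,0,0,0.4]]' | grep pos
python3 -m jog '[[0.004,-0.0396,0,0,0,0,0.45],[0.004,-0.0396,0,0,0,0,0.45],[0,-0.0396,0,0,0,0,0.45],[0,0,0,0,0,0,0.45],[0,0,0,0,0,0,0.45]]'
python3 - <<'E'
from h import *
s=robot.sense();m=robot.camera_model("wrist");im=robot.snapshot("wrist")[:,:,::-1].copy();print(s["position"],s["q"])
cv2.imwrite("pics/w7.png",im);np.save("w7.npy",m["world_to_cam"]);print(proj(m,(.45,-.2325,.023)))
slats(im,m,lo=600,rows=(20,300))
E
```

```text
position: [0.4597, -0.1168, 0.2479]
clock: 18.85
position: [0.452, -0.2359, 0.2473]
eef_rot: [-0.0, -0.002, 1.0, 0.0]
contact_force: [-0.4, 0.3, 0.3]
opening: 0.0479
[ 0.45203485 -0.23585743  0.24725685] [ 0.50776547  0.02818517 -0.11663777  1.69783483  0.00347575  1.41616341
  1.96454844]
[320.79170156 163.06492912]
slat px [117. 157.] ctr [ 447.5 -473. ] size [ 23.5 127. ] yaw 2.4
slat px [218. 158.] ctr [ 448.2 -355.2] size [ 27.7 126.7] yaw 0.5
slat px [169. 162.] ctr [ 452.5 -413. ] size [ 25.3 126.5] yaw -1.0
slat px [270. 187.] ctr [ 478.5 -293.6] size [25.3 73.9] yaw 1.4
slat px [321. 185.] ctr [ 478.2 -232.1] size [26.6 73.6] yaw 0.8
```

View pics/w7.png

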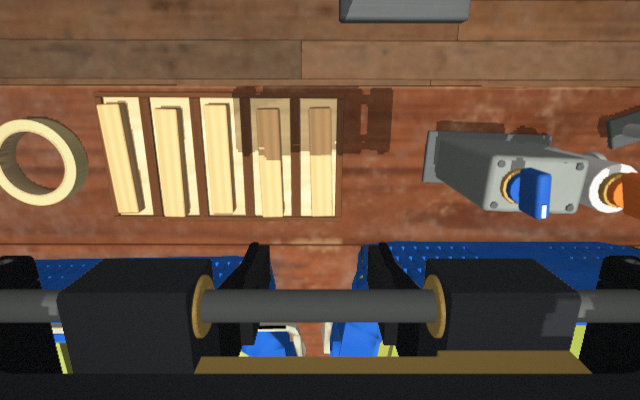

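The slats lie as measured before, with nothing displaced. Grasp the slat at y=-0.232.

```bash
python3 -m jog '[[0.001,0.0035,0.04,0,0,0,0.5],[0,0,0.04,0,0,0,0.5],[0,0,0.04,0,0,0,0.5],[0,0,0.04,0,0,0,0.5],[0,0,0.04,0,0,0,0.5],[0,0,0.04,0,0,0,0.5],[0,0,0,0,0,0,0.5]]' 25
python3 -m jog '[[0,0,0.014,0,0,0,0.5],[0,0,0.014,0,0,0,0.5],[0,0,0,0,0,0,0.6],[0,0,0,0,0,0,1],[0,0,0,0,0,0,1],[0,0,0,0,0,0,1],[0,0,0,0,0,0,1],[0,0,0,0,0,0,1]]' 25
```

```text
clock: 19.48
position: [0.4476, -0.2254, 0.001]
eef_rot: [-0.005, -0.005, 1.0, 0.002]
contact_force: [-1.2, 1.9, -0.6]
opening: 0.0438
clock: 20.15
position: [0.4539, -0.2292, -0.0187]
eef_rot: [0.001, -0.004, 1.0, -0.0]
contact_force: [-1.5, 0.8, 8.8]
opening: 0.0257
```

```bash
python3 -m jog '[[0,0,0,0,0,0,0.55],[0,0,0,0,0,0,0.55],[0.001,-0.001,0.004,0,0,0,0.55],[0,0,0,0,0,0,0.55]]' 25
python3 -m jog '[[0,0,0.0,0,0,0,1],[0,0,0,0,0,0,1],[0,0,0,0,0,0,1],[0,0,0,0,0,0,1],[0,0,0,0,0,0,1]]' 25
```

```text
clock: 20.48
position: [0.4512, -0.2299, -0.025]
eef_rot: [-0.0, -0.004, 1.0, 0.0]
contact_force: [-0.9, -0.4, -0.1]
opening: 0.0379
clock: 20.9
position: [0.4517, -0.2297, -0.0246]
eef_rot: [-0.0, -0.004, 1.0, 0.0]
contact_force: [-1.1, -0.5, -0.1]
opening: 0.0257
```

Gripped at reported z -0.0246, so placing z is slat bottom - 0.0276. Lift and carry.

```bash
python3 -m jog '[[0,0,-0.0375,0,0,0,1],[0,0,-0.0375,0,0,0,1],[0,0,-0.0375,0,0,0,1],[0,0,-0.0375,0,0,0,1],[0,0,-0.0375,0,0,0,1],[0,0,-0.0375,0,0,0,1],[0,0.0388,0,0,0,0,1],[0,0.0388,0,0,0,0,1],[0,0.0388,0,0,0,0,1],[0,0.0388,0,0,0,0,1]]' 25 | grep -E "pos|open"
python3 -m jog '[[0,0.0388,0,0,0,0,1],[0,0.0388,0,0,0,0,1],[0,0.0388,0,0,0,0,1],[0,0.0388,0,0,0,0,1],[0,0.0388,0,0,0,0,1],[0,0.0388,0,0,0,0,1],[0,0.0388,0,0,0,0,1],[0,0.0388,0,0,0,0,1],[0,0.0388,0,0,0,0,1],[0,0.0388,0,0,0,0,1]]' 25 | grep -E "pos|open"
python3 -m jog '[[-0.029,0,0,0,0,0.116,1],[0,0,0,0,0,0.116,1],[0,0,0,0,0,0.116,1],[0,0,0,0,0,0.116,1],[0,0,0,0,0,0.116,1],[0,0,0,0,0,0.116,1],[0,0,0,0,0,0.116,1],[0,0,0,0,0,0.116,1],[0,0,0,0,0,0.116,1],[0,0,0,0,0,0.116,1]]' 25 | grep -E "pos|open"
python3 -m jog '[[0,0,0,0,0,0.116,1],[0,0,0,0,0,0.116,1],[0,0,0,0,0,0.116,1],[0,0,0,0,0,0.116,1],[0,0,0,0,0,0,1],[0,0,0,0,0,0,1]]' 25
```

```text
position: [0.4501, -0.073, 0.2007]
opening: 0.0256
position: [0.447, 0.3151, 0.2006]
opening: 0.0258
position: [0.4762, 0.3135, 0.2003]
opening: 0.0256
clock: 23.9
position: [0.4762, 0.3136, 0.2004]
eef_rot: [0.0, 0.722, 0.692, -0.0]
contact_force: [-0.8, 0.9, -1.0]
opening: 0.0255
```

```bash
python3 -m jog '[[0,0.0329,0,0,0,0.008,1],[0,0,0.0395,0,0,0,1],[0,0,0.0395,0,0,0,1],[0,0,0.0395,0,0,0,1],[0,0,0.0395,0,0,0,1],[0,0,0.03,0,0,0,1],[0,0,0,0,0,0,1],[0,0,0,0,0,0,1]]' 25
```

```text
clock: 24.57
position: [0.5082, 0.3116, 0.0117]
eef_rot: [-0.001, 0.725, 0.689, -0.001]
contact_force: [0.4, 0.3, 0.5]
opening: 0.0258
```

```bash
python3 -m jog '[[0.0016,0.001,0.012,0,0,0,1],[0,0,0.01,0,0,0,1],[0,0,0.005,0,0,0,1],[0,0,0.003,0,0,0,1],[0,0,0,0,0,0,1],[0,0,0,0,0,0,1]]' 25
python3 -m jog '[[0,0,0,0,0,0,0.6],[0,0,0,0,0,0,0.6],[0,0,0,0,0,0,0.6],[0,0,-0.02,0,0,0,0.6],[0,0,-0.04,0,0,0,0.6],[0,0,-0.04,0,0,0,0.6],[0,0,-0.04,0,0,0,0.6],[0,0,-0.04,0,0,0,0.6],[0,0,-0.04,0,0,0,0.6]]' 25
python3 -c "
from h import *
topspot();m=robot.camera_model('wrist');im=robot.snapshot('wrist')[:,:,::-1].copy();cv2.imwrite('pics/w8.png',im);slats(im,m,.028,500,(10,300))"
```

```text
clock: 25.07
position: [0.5104, 0.3138, -0.0172]
eef_rot: [0.0, 0.726, 0.688, 0.0]
contact_force: [0.5, 0.2, -0.7]
opening: 0.0258
clock: 25.82
position: [0.5099, 0.3136, 0.205]
eef_rot: [0.0, 0.726, 0.688, 0.0]
contact_force: [1.3, 0.4, -0.1]
opening: 0.035
16 [235.5 235. ] [0.46202773 0.31296237 0.008     ]
```

```bash
python3 -m jog '[[0,0,0,0,0,-0.118,0.5],[0,0,0,0,0,-0.118,0.5],[0,0,0,0,0,-0.118,0.5],[0,0,0,0,0,-0.118,0.5],[0,0,0,0,0,-0.118,0.5],[0,0,0,0,0,-0.118,0.5],[0,0,0,0,0,-0.118,0.5],[0,0,0,0,0,-0.118,0.5],[0,0,0,0,0,-0.118,0.5],[0,0,0,0,0,-0.118,0.5]]' 25 | grep -E "rot"
python3 -m jog '[[0,0,0,0,0,-0.118,0.5],[0,0,0,0,0,-0.118,0.5],[0,0,0,0,0,-0.118,0.5],[0,0,0,0,0,-0.1,0.5],[0,0,0,0,0,0,0.5],[0.0295,-0.02,0,0,0,0,0.5],[0.0295,-0.02,0,0,0,0,0.5],[0,-0.04,0,0,0,0,0.5],[0,-0.04,0,0,0,0,0.5],[0,-0.04,0,0,0,0,0.5]]' 25 | grep -E "pos|rot"
python3 -m jog '[[0,-0.04,0,0,0,0,0.5],[0,-0.04,0,0,0,0,0.5],[0,-0.04,0,0,0,0,0.5],[0,-0.04,0,0,0,0,0.5],[0,-0.04,0,0,0,0,0.5],[0,-0.04,0,0,0,0,0.5],[0,-0.04,0,0,0,0,0.5],[0,-0.04,0,0,0,0,0.5],[0,0,0,0,0,0,0.5]]' 25 | grep -E "pos|rot"
python3 -m jog '[[0,-0.04,0,0,0,0,0.5],[0,-0.04,0,0,0,0,0.5],[0,-0.02,0,0,0,0,0.5],[0,-0.02,0,0,0,0,0.5],[0,0,0,0,0,0,0.5],[0,0,0,0,0,0,0.5]]' 25
python3 -c "
from h import *
m=robot.camera_model('wrist');im=robot.snapshot('wrist')[:,:,::-1].copy();cv2.imwrite('pics/w9.png',im);slats(im,m,.023,400,(10,300))"
```

```text
eef_rot: [0.0, 0.217, 0.976, 0.0]
position: [0.4523, 0.1519, 0.2028]
eef_rot: [0.001, -0.004, 1.0, 0.0]
position: [0.4547, -0.1753, 0.2022]
eef_rot: [-0.0, 0.002, 1.0, -0.001]
clock: 28.83
position: [0.4571, -0.2873, 0.2022]
eef_rot: [-0.0, -0.003, 1.0, 0.0]
contact_force: [0.4, 0.3, -0.1]
opening: 0.0437
slat px [142. 159.] ctr [ 447.5 -473.4] size [ 23.4 127.6] yaw 2.4
slat px [199. 163.] ctr [ 452.7 -414.8] size [ 27.8 127.3] yaw -1.2
slat px [ 19. 153.] ctr [ 444.4 -598. ] size [ 51.5 101.1] yaw -17.9
slat px [ 83. 175.] ctr [ 464.9 -541.1] size [26.5 83. ] yaw -19.7
slat px [313. 195.] ctr [ 483.6 -293.2] size [25.2 65.3] yaw 2.4
slat px [256. 194.] ctr [ 482.2 -354.8] size [25.  58.8] yaw -0.1
```

```bash
python3 -m jog '[[0.006,-0.0057,0,0,0,0,0.5],[0,0,0.04,0,0,0,0.5],[0,0,0.04,0,0,0,0.5],[0,0,0.04,0,0,0,0.5],[0,0,0.04,0,0,0,0.5],[0,0,0.03,0,0,0,0.5],[0,0,0,0,0,0,0.5],[0,0,0,0,0,0,0.5]]' 25
```

```text
clock: 29.55
position: [0.4505, -0.2915, 0.0121]
eef_rot: [-0.001, -0.005, 1.0, 0.001]
contact_force: [0.7, 0.3, 0.9]
opening: 0.0437
```

```bash
python3 -m jog '[[0,-0.0015,0.0165,0,0,0,0.5],[0,0,0.015,0,0,0,0.5],[0,0,0.005,0,0,0,0.5],[0,0,0,0,0,0,0.6],[0,0,0,0,0,0,1],[0,0,0,0,0,0,1],[0,0,0,0,0,0,1],[0,0,0,0,0,0,1],[0,0,0,0,0,0,1]]' 25
python3 -m jog '[[0,0,-0.0375,0,0,0,1],[0,0,-0.0375,0,0,0,1],[0,0,-0.0375,0,0,0,1],[0,0,-0.0375,0,0,0,1],[0,0,-0.0375,0,0,0,1],[0,0,-0.0375,0,0,0,1],[0,0.039,0,0,0,0,1],[0,0.039,0,0,0,0,1],[0,0.039,0,0,0,0,1],[0,0.039,0,0,0,0,1]]' 25 | grep -E "pos|open"
```

```text
clock: 30.3
position: [0.4524, -0.2946, -0.0225]
eef_rot: [0.001, -0.005, 1.0, -0.001]
contact_force: [-2.0, 0.9, 7.2]
opening: 0.0259
position: [0.4496, -0.1365, 0.2018]
opening: 0.0259
```

```bash
python3 -m jog '[[0,0.039,0,0,0,0,1],[0,0.039,0,0,0,0,1],[0,0.039,0,0,0,0,1],[0,0.039,0,0,0,0,1],[0,0.039,0,0,0,0,1],[0,0.039,0,0,0,0,1],[0,0.039,0,0,0,0,1],[0,0.039,0,0,0,0,1],[0,0.039,0,0,0,0,1],[0,0.039,0,0,0,0,1]]' 25 | grep -E "pos|open"
python3 -m jog '[[0,0.039,0,0,0,0,1],[0,0.025,0,0,0,0,1],[0,0,0,0,0,0.116,1],[0,0,0,0,0,0.116,1],[0,0,0,0,0,0.116,1],[0,0,0,0,0,0.116,1],[0,0,0,0,0,0.116,1],[0,0,0,0,0,0.116,1],[0,0,0,0,0,0.116,1],[0,0,0,0,0,0.116,1]]' 25 | grep -E "pos|open"
python3 -m jog '[[0,0,0,0,0,0.116,1],[0,0,0,0,0,0.116,1],[0,0,0,0,0,0.116,1],[0,0,0,0,0,0.116,1],[0,0,0,0,0,0.116,1],[0,0,0,0,0,0.116,1],[0,0,0,0,0,0,1],[0,0,0,0,0,0,1]]' 25
```

```text
position: [0.4456, 0.2536, 0.2018]
opening: 0.0255
position: [0.4452, 0.3157, 0.2015]
opening: 0.0254
clock: 33.47
position: [0.4452, 0.3158, 0.2014]
eef_rot: [0.0, 0.721, 0.693, 0.0]
contact_force: [0.0, -0.1, -0.6]
opening: 0.0255
```

```bash
python3 -m jog '[[0.001,-0.0262,0,0,0,0.008,1],[0,0,0.0395,0,0,0,1],[0,0,0.0395,0,0,0,1],[0,0,0.0395,0,0,0,1],[0,0,0.0395,0,0,0,1],[0,0,0.031,0,0,0,1],[0,0,0,0,0,0,1],[0,0,0,0,0,0,1]]' 25
```

```text
clock: 34.13
position: [0.4181, 0.3175, 0.0116]
eef_rot: [-0.001, 0.724, 0.69, -0.001]
contact_force: [-0.4, -0.3, 1.1]
opening: 0.0256
```

```bash
python3 -m jog '[[0,0.001,0.012,0,0,0,1],[0,0,0.01,0,0,0,1],[0,0,0.005,0,0,0,1],[0,0,0.001,0,0,0,1],[0,0,0,0,0,0,1],[0,0,0,0,0,0,1]]' 25
python3 -m jog '[[0,0,0,0,0,0,0.6],[0,0,0,0,0,0,0.6],[0,0,0,0,0,0,0.6],[0,0,-0.02,0,0,0,0.6],[0,0,-0.04,0,0,0,0.6],[0,0,-0.04,0,0,0,0.6],[0,0,-0.04,0,0,0,0.6],[0,0,-0.04,0,0,0,0.6],[0,0,-0.04,0,0,0,0.6],[0,0,0,0,0,0,0.6]]' 25
python3 -c "
from h import *
topspot();m=robot.camera_model('wrist');im=robot.snapshot('wrist')[:,:,::-1].copy();cv2.imwrite('pics/w10.png',im);np.save('w10.npy',m['world_to_cam'])"
```

```text
clock: 34.63
position: [0.4203, 0.3181, -0.0155]
eef_rot: [0.0, 0.725, 0.689, 0.0]
contact_force: [0.0, -0.8, -0.0]
opening: 0.0255
clock: 35.47
position: [0.4227, 0.3206, 0.2124]
eef_rot: [0.001, 0.725, 0.689, 0.006]
contact_force: [0.7, 0.3, 0.0]
opening: 0.0349
2 [223.5 213. ] [0.5639442  0.33273847 0.008     ]
2 [234.5 218.5] [0.52754206 0.2977588  0.008     ]
2 [244.5 222. ] [0.50053148 0.26441354 0.008     ]
5 [254.2 226. ] [0.47210304 0.23293863 0.008     ]
2 [257.5 227. ] [0.46386137 0.22183468 0.008     ]
```

View pics/w10.png

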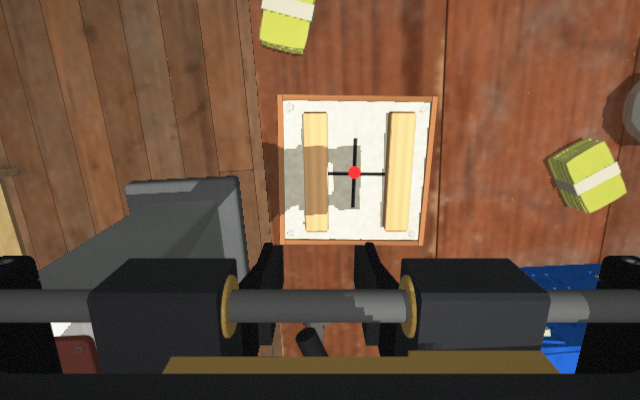

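Both bottom slats are down, at (315,172) and (400,172), square to the board, with the spot (355,173) on the cross.

```bash
python3 - <<'E'
from h import *
m=robot.camera_model("wrist");m["world_to_cam"]=np.load("w10.npy")
R=np.array([[1,-.05],[.05,1]])
for u,v,z in[(315,172,.028),(400,172,.028),(354.5,172.5,.008),(316,113,.028),(315,231,.028),(402,113,.028),(397,231,.028)]:print(ray(m,(u,v),z)[:2].round(4),(R@(ray(m,(u,v),z)[:2]-[.4641,.3155])*1000).round(1))
E
python3 -m jog '[[0,0,0,0,0,-0.118,0.5],[0,0,0,0,0,-0.118,0.5],[0,0,0,0,0,-0.118,0.5],[0,0,0,0,0,-0.118,0.5],[0,0,0,0,0,-0.118,0.5],[0,0,0,0,0,-0.118,0.5],[0,0,0,0,0,-0.118,0.5],[0,0,0,0,0,-0.118,0.5],[0,0,0,0,0,-0.118,0.5],[0,0,0,0,0,-0.118,0.5]]' 25 | grep -E "rot"
python3 -m jog '[[0,0,0,0,0,-0.118,0.5],[0,0,0,0,0,-0.118,0.5],[0,0,0,0,0,-0.118,0.5],[0,0,0,0,0,-0.09,0.5],[0,0,0,0,0,0,0.5],[-0.015,-0.04,0,0,0,0,0.5],[-0.015,-0.04,0,0,0,0,0.5],[0,-0.04,0,0,0,0,0.5],[0,-0.04,0,0,0,0,0.5],[0,-0.04,0,0,0,0,0.5]]' 25 | grep -E "pos|rot"
python3 -m jog '[[0,-0.04,0,0,0,0,0.5],[0,-0.04,0,0,0,0,0.5],[0,-0.04,0,0,0,0,0.5],[0,-0.04,0,0,0,0,0.5],[0,-0.04,0,0,0,0,0.5],[0,-0.04,0,0,0,0,0.5],[0,-0.04,0,0,0,0,0.5],[0,-0.04,0,0,0,0,0.5],[0,0,0,0,0,0,0.5]]' 25 | grep -E "pos|rot"
python3 -m jog '[[0,-0.04,0,0,0,0,0.5],[0,-0.04,0,0,0,0,0.5],[0,-0.04,0,0,0,0,0.5],[0,-0.03,0,0,0,0,0.5],[0,0,0,0,0,0,0.5],[0,0,0,0,0,0,0.5]]' 25
python3 -c "
from h import *
m=robot.camera_model('wrist');im=robot.snapshot('wrist')[:,:,::-1].copy();cv2.imwrite('pics/w11.png',im);slats(im,m,.023,400,(10,300))"
```

```text
[0.4203 0.3216] [-44.1   4. ]
[0.5116 0.3169] [47.5  3.8]
[0.4647 0.3148] [ 0.6 -0.7]
[0.4246 0.383 ] [-42.9  65.5]
[0.4167 0.2542] [-44.3 -63.6]
[0.5129 0.3785] [45.7 65.5]
[0.5091 0.2493] [ 48.3 -63.9]
eef_rot: [-0.001, 0.216, 0.976, -0.001]
position: [0.449, 0.1179, 0.203]
eef_rot: [-0.001, 0.001, 1.0, 0.0]
position: [0.4481, -0.2083, 0.2025]
eef_rot: [-0.001, 0.005, 1.0, -0.001]
clock: 38.48
position: [0.4496, -0.3514, 0.2023]
eef_rot: [-0.001, 0.002, 1.0, 0.001]
contact_force: [1.0, 1.4, 0.4]
opening: 0.0435
slat px [203. 168.] ctr [ 447.6 -473.3] size [ 24.3 127.4] yaw 1.8
slat px [ 80. 153.] ctr [ 430.7 -600.8] size [35.8 94.8] yaw -39.4
slat px [140. 190.] ctr [ 469.6 -546.9] size [33.4 89.9] yaw -30.6
slat px [261. 201.] ctr [ 480.7 -413.7] size [24.9 70.7] yaw -1.2
slat px [316. 198.] ctr [ 478.5 -354.2] size [23.2 66. ] yaw 0.1
```

Bottom layer: x = -44 / +47 mm, lengthwise about 1 mm off. Third slat.

```bash
python3 -m jog '[[0.001,-0.003,0,0,0,0,0.5],[0,0,0.04,0,0,0,0.5],[0,0,0.04,0,0,0,0.5],[0,0,0.04,0,0,0,0.5],[0,0,0.04,0,0,0,0.5],[0,0,0.03,0,0,0,0.5],[0,0,0,0,0,0,0.5],[0,0,0,0,0,0,0.5]]' 25
```

```text
clock: 39.2
position: [0.4493, -0.3515, 0.0134]
eef_rot: [-0.001, -0.002, 1.0, 0.001]
contact_force: [-0.9, -0.3, 1.0]
opening: 0.0435
```

```bash
python3 -m jog '[[0.001,-0.003,0.016,0,0,0,0.5],[0,0,0.015,0,0,0,0.5],[0,0,0.005,0,0,0,0.5],[0,0,0,0,0,0,0.6],[0,0,0,0,0,0,1],[0,0,0,0,0,0,1],[0,0,0,0,0,0,1],[0,0,0,0,0,0,1],[0,0,0,0,0,0,1]]' 25
python3 -m jog '[[0,0,-0.0375,0,0,0,1],[0,0,-0.0375,0,0,0,1],[0,0,-0.0375,0,0,0,1],[0,0,-0.0375,0,0,0,1],[0,0,-0.0375,0,0,0,1],[0,0,-0.0375,0,0,0,1],[0,0.039,0,0,0,0,1],[0,0.039,0,0,0,0,1],[0,0.039,0,0,0,0,1],[0,0.039,0,0,0,0,1]]' 25 | grep -E "pos|open"
python3 -m jog '[[0,0.039,0,0,0,0,1],[0,0.039,0,0,0,0,1],[0,0.039,0,0,0,0,1],[0,0.039,0,0,0,0,1],[0,0.039,0,0,0,0,1],[0,0.039,0,0,0,0,1],[0,0.039,0,0,0,0,1],[0,0.039,0,0,0,0,1],[0,0.039,0,0,0,0,1],[0,0.039,0,0,0,0,1]]' 25 | grep -E "pos|open"
python3 -m jog '[[0,0.039,0,0,0,0,1],[0,0.039,0,0,0,0,1],[0,0.039,0,0,0,0,1],[0,0.039,0,0,0,0,1],[0,0,0,0,0,0.05,1],[0,0,0,0,0,0,1],[0,0,0,0,0,0,1]]' 25
```

```text
clock: 39.95
position: [0.4498, -0.3565, -0.0205]
eef_rot: [0.001, -0.001, 1.0, -0.001]
contact_force: [-0.6, 1.2, 7.3]
opening: 0.0259
position: [0.4482, -0.1985, 0.2036]
opening: 0.0257
position: [0.4472, 0.1917, 0.2037]
opening: 0.0256
clock: 42.2
position: [0.4473, 0.3456, 0.203]
eef_rot: [-0.0, 0.023, 1.0, -0.0]
contact_force: [1.0, -0.7, -0.6]
opening: 0.0258
```

```bash
python3 -m jog '[[-0.0184,0.0156,0,0,0,0,1],[0,0,0.0395,0,0,0,1],[0,0,0.0395,0,0,0,1],[0,0,0.0395,0,0,0,1],[0,0,0.03,0,0,0,1],[0,0,0.015,0,0,0,1],[0,0,0,0,0,0,1],[0,0,0,0,0,0,1]]' 25
```

```text
clock: 42.87
position: [0.467, 0.3591, 0.0397]
eef_rot: [-0.0, 0.024, 1.0, -0.001]
contact_force: [-0.3, 0.3, 0.6]
opening: 0.0254
```

```bash
python3 -m jog '[[0,0.001,0.016,0,0,0,1],[0,0,0.01,0,0,0,1],[0,0,0.006,0,0,0,1],[0,0,0.002,0,0,0,1],[0,0,0,0,0,0,1],[0,0,0,0,0,0,1]]' 25
python3 -m jog '[[0,0,0,0,0,0,0.6],[0,0,0,0,0,0,0.6],[0,0,0,0,0,0,0.6],[0,0,-0.02,0,0,0,0.6],[0,0,-0.04,0,0,0,0.6],[0,0,-0.04,0,0,0,0.6],[0,0,-0.04,0,0,0,0.6],[0,0,-0.04,0,0,0,0.6],[0,0,-0.02,0,0,0,0.6],[0,0,0,0,0,0,0.6]]' 25
```

```text
clock: 43.37
position: [0.4668, 0.3618, 0.0062]
eef_rot: [0.0, 0.024, 1.0, 0.0]
contact_force: [0.1, 0.6, -0.3]
opening: 0.0257
clock: 44.2
position: [0.4681, 0.3638, 0.2114]
eef_rot: [0.003, 0.024, 1.0, 0.002]
contact_force: [-0.2, 0.4, 0.8]
opening: 0.035
```

```bash
python3 -m jog '[[0.009,-0.04,0,0,0,-0.045,0.5],[0.008,-0.04,0,0,0,0,0.5],[0,-0.04,0,0,0,0,0.5],[0,-0.04,0,0,0,0,0.5],[0,-0.04,0,0,0,0,0.5],[0,-0.04,0,0,0,0,0.5],[0,-0.04,0,0,0,0,0.5],[0,-0.04,0,0,0,0,0.5],[0,-0.04,0,0,0,0,0.5],[0,-0.04,0,0,0,0,0.5]]' 25 | grep -E "pos|rot"
python3 -m jog '[[0,-0.04,0,0,0,0,0.5],[0,-0.04,0,0,0,0,0.5],[0,-0.04,0,0,0,0,0.5],[0,-0.04,0,0,0,0,0.5],[0,-0.04,0,0,0,0,0.5],[0,-0.04,0,0,0,0,0.5],[0,-0.04,0,0,0,0,0.5],[0,-0.04,0,0,0,0,0.5],[0,-0.04,0,0,0,0,0.5],[0,0,0,0,0,0,0.5]]' 25 | grep -E "pos|rot"
python3 -m jog '[[0,0,0,0,0,0,0.5],[0,0,0,0,0,0,0.5]]' 25
python3 -c "
from h import *
m=robot.camera_model('wrist');im=robot.snapshot('wrist')[:,:,::-1].copy();cv2.imwrite('pics/w12.png',im);slats(im,m,.023,400,(10,300))
topspot()"
```

```text
position: [0.4458, -0.0398, 0.2053]
eef_rot: [0.0, 0.001, 1.0, -0.0]
position: [0.4419, -0.406, 0.2036]
eef_rot: [-0.002, 0.006, 1.0, -0.001]
clock: 46.03
position: [0.4455, -0.3972, 0.2046]
eef_rot: [-0.0, 0.001, 1.0, 0.001]
contact_force: [0.2, -0.2, -0.0]
opening: 0.0437
slat px [152. 176.] ctr [ 451.3 -575.9] size [ 99.2 101.3] yaw 89.8
slat px [250. 198.] ctr [ 475.4 -472.3] size [23.2 70.9] yaw 2.4
slat px [303. 199.] ctr [ 477.9 -413.1] size [22.9 76. ] yaw -1.3
slat px [356. 223.] ctr [ 504.  -354.8] size [16.7 43.9] yaw 89.8
7 [235.28571429 235.        ] [0.46230981 0.31375679 0.008     ]
```

```bash
python3 -m jog '[[-0.0055,-0.016,0,0,0,0,0.5],[0,0,0.04,0,0,0,0.5],[0,0,0.04,0,0,0,0.5],[0,0,0.04,0,0,0,0.5],[0,0,0.04,0,0,0,0.5],[0,0,0.03,0,0,0,0.5],[0,0,0,0,0,0,0.5],[0,0,0,0,0,0,0.5]]' 25
```

```text
clock: 46.8
position: [0.4507, -0.4122, 0.015]
eef_rot: [-0.001, 0.001, 1.0, 0.001]
contact_force: [-0.8, -0.4, 0.4]
opening: 0.0438
```

```bash
python3 -m jog '[[0,-0.001,0.016,0,0,0,0.5],[0,0,0.016,0,0,0,0.5],[0,0,0.005,0,0,0,0.5],[0,0,0,0,0,0,0.6],[0,0,0,0,0,0,1],[0,0,0,0,0,0,1],[0,0,0,0,0,0,1],[0,0,0,0,0,0,1],[0,0,0,0,0,0,1]]' 25
python3 -m jog '[[0,0,-0.0375,0,0,0,1],[0,0,-0.0375,0,0,0,1],[0,0,-0.0375,0,0,0,1],[0,0,-0.0375,0,0,0,1],[0,0,-0.0375,0,0,0,1],[0,0,-0.0375,0,0,0,1],[0,0.039,0,0,0,0,1],[0,0.039,0,0,0,0,1],[0,0.039,0,0,0,0,1],[0,0.039,0,0,0,0,1]]' 25 | grep -E "pos|open"
python3 -m jog '[[0,0.039,0,0,0,0,1],[0,0.039,0,0,0,0,1],[0,0.039,0,0,0,0,1],[0,0.039,0,0,0,0,1],[0,0.039,0,0,0,0,1],[0,0.039,0,0,0,0,1],[0,0.039,0,0,0,0,1],[0,0.039,0,0,0,0,1],[0,0.039,0,0,0,0,1],[0,0.039,0,0,0,0,1]]' 25 | grep -E "pos|open"
python3 -m jog '[[0,0.039,0,0,0,0,1],[0,0.039,0,0,0,0,1],[0,0.039,0,0,0,0,1],[0,0,0,0,0,0.05,1],[0,0,0,0,0,0,1],[0,0,0,0,0,0,1]]' 25
```

```text
clock: 47.55
position: [0.452, -0.4154, -0.0198]
eef_rot: [0.001, 0.001, 1.0, -0.001]
contact_force: [0.3, 0.2, 7.5]
opening: 0.0253
position: [0.4512, -0.2573, 0.2042]
opening: 0.0254
position: [0.4522, 0.1329, 0.2043]
opening: 0.0253
clock: 49.72
position: [0.4529, 0.2478, 0.2036]
eef_rot: [0.0, 0.026, 1.0, -0.0]
contact_force: [0.4, -1.5, -0.5]
opening: 0.0255
```

```bash
python3 -m jog '[[-0.0079,0.0232,0,0,0,0,1],[0,0,0.0395,0,0,0,1],[0,0,0.0395,0,0,0,1],[0,0,0.0395,0,0,0,1],[0,0,0.03,0,0,0,1],[0,0,0.015,0,0,0,1],[0,0,0,0,0,0,1],[0,0,0,0,0,0,1]]' 25
```

```text
clock: 50.38
position: [0.4622, 0.2694, 0.04]
eef_rot: [-0.0, 0.027, 1.0, -0.0]
contact_force: [-0.2, 1.0, 0.9]
opening: 0.0253
```

```bash
python3 -m jog '[[0,0,0.016,0,0,0,1],[0,0,0.01,0,0,0,1],[0,0,0.006,0,0,0,1],[0,0,0.002,0,0,0,1],[0,0,0,0,0,0,1],[0,0,0,0,0,0,1]]' 25
python3 -m jog '[[0,0,0,0,0,0,0.6],[0,0,0,0,0,0,0.6],[0,0,0,0,0,0,0.6],[0,0,-0.02,0,0,0,0.6],[0,0,-0.04,0,0,0,0.6],[0,0,-0.04,0,0,0,0.6],[0,0,-0.04,0,0,0,0.6],[0,0,-0.04,0,0,0,0.6],[0,0,-0.02,0,0,0,0.6],[0,0,0,0,0,0,0.6]]' 25
python3 -c "
from h import *
m=robot.camera_model('wrist');im=robot.snapshot('wrist')[:,:,::-1].copy();cv2.imwrite('pics/w13.png',im);np.save('w13.npy',m['world_to_cam'])"
```

```text
clock: 50.88
position: [0.4623, 0.271, 0.0066]
eef_rot: [0.0, 0.026, 1.0, 0.0]
contact_force: [-0.3, -0.4, -0.8]
opening: 0.0254
clock: 51.72
position: [0.464, 0.2726, 0.2115]
eef_rot: [0.004, 0.026, 1.0, 0.002]
contact_force: [1.0, 1.0, 0.7]
opening: 0.0344
```

View pics/w13.png

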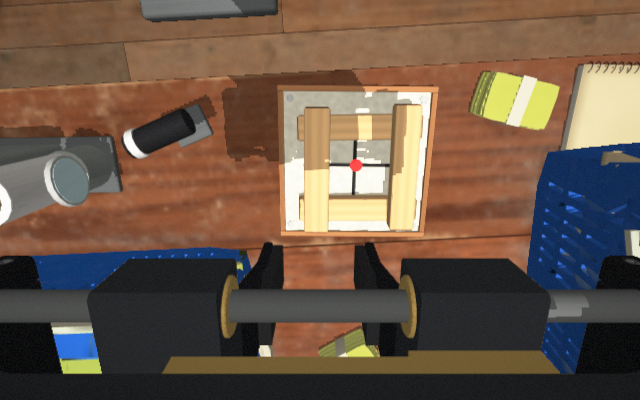

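The second layer is crosswise at (317,170) and (404,167). Bottom pair still in place, spot (356,165) on the cross. Last slat.

```bash
python3 -m jog '[[0.009,-0.04,0,0,0,-0.09,0.5],[0.008,-0.04,0,0,0,0,0.5],[0,-0.04,0,0,0,0,0.5],[0,-0.04,0,0,0,0,0.5],[0,-0.04,0,0,0,0,0.5],[0,-0.04,0,0,0,0,0.5],[0,-0.04,0,0,0,0,0.5],[0,-0.04,0,0,0,0,0.5],[0,-0.04,0,0,0,0,0.5],[0,-0.04,0,0,0,0,0.5]]' 25 | grep -E "pos|rot"
python3 -m jog '[[0,-0.04,0,0,0,0,0.5],[0,-0.04,0,0,0,0,0.5],[0,-0.04,0,0,0,0,0.5],[0,-0.04,0,0,0,0,0.5],[0,-0.04,0,0,0,0,0.5],[0,-0.04,0,0,0,0,0.5],[0,-0.04,0,0,0,0,0.5],[0,-0.04,0,0,0,0,0.5],[0,0,0,0,0,0,0.5],[0,0,0,0,0,0,0.5]]' 25
python3 - <<'E'
from h import *
m=robot.camera_model('wrist');im=robot.snapshot('wrist')[:,:,::-1].copy();cv2.imwrite('pics/w14.png',im);slats(im,m,.023,400,(10,300))
m["world_to_cam"]=np.load("w13.npy");R=np.array([[1,-.05],[.05,1]])
for u,v,z in[(317,170,.048),(405,166,.048),(355,165,.008)]:print((R@(ray(m,(u,v),z)[:2]-[.4641,.3155])*1000).round(1))
topspot()
E
```

```text
position: [0.455, -0.1302, 0.2048]
eef_rot: [-0.001, -0.018, 1.0, 0.0]
clock: 53.43
position: [0.4659, -0.4501, 0.203]
eef_rot: [-0.002, -0.016, 1.0, 0.001]
contact_force: [0.8, 1.2, -0.6]
opening: 0.044
slat px [417.  98.] ctr [ 387.2 -351.7] size [20.5 33.9] yaw -88.1
slat px [465. 101.] ctr [ 385.7 -299.6] size [16.9 43.1] yaw 88.1
slat px [523. 103.] ctr [ 386.  -244.8] size [17.5 39.1] yaw 89.4
slat px [189. 156.] ctr [ 453.9 -580.8] size [ 89.1 101. ] yaw 22.4
slat px [515. 146.] ctr [ 429.8 -244.6] size [20.  39.5] yaw -82.6
slat px [462. 160.] ctr [ 445.4 -299.9] size [33.4 43. ] yaw 89.6
slat px [350. 171.] ctr [ 463.4 -413.3] size [18.5 43. ] yaw -88.2
slat px [508. 175.] ctr [ 462.5 -245. ] size [25.3 39.4] yaw -88.2
slat px [298. 191.] ctr [ 486.1 -471.4] size [23.  49.5] yaw 1.4
slat px [454. 188.] ctr [ 480.3 -300.1] size [20.2 43.1] yaw -88.2
slat px [350. 209.] ctr [ 505.  -413.5] size [17.4 43.4] yaw -88.2
slat px [401. 210.] ctr [ 504.9 -357. ] size [18.6 43.2] yaw -88.2
[ -2.3 -43.3]
[-6.2 46.8]
[ 0.3 -0.1]
7 [235.28571429 235.        ] [0.46230981 0.31375679 0.008     ]
```

```bash
python3 -m jog '[[0.0188,-0.0221,0,0,0,0,0.5],[0,0,0.04,0,0,0,0.5],[0,0,0.04,0,0,0,0.5],[0,0,0.04,0,0,0,0.5],[0,0,0.04,0,0,0,0.5],[0,0,0.03,0,0,0,0.5],[0,0,0,0,0,0,0.5],[0,0,0,0,0,0,0.5]]' 25
```

```text
clock: 54.2
position: [0.4496, -0.4686, 0.0153]
eef_rot: [-0.001, -0.019, 1.0, 0.001]
contact_force: [1.2, -1.0, 1.0]
opening: 0.0439
```

```bash
python3 -m jog '[[0.0015,-0.004,0.016,0,0,0,0.5],[0,0,0.016,0,0,0,0.5],[0,0,0.005,0,0,0,0.5],[0,0,0,0,0,0,0.6],[0,0,0,0,0,0,1],[0,0,0,0,0,0,1],[0,0,0,0,0,0,1],[0,0,0,0,0,0,1],[0,0,0,0,0,0,1]]' 25
python3 -m jog '[[0,0,-0.0375,0,0,0,1],[0,0,-0.0375,0,0,0,1],[0,0,-0.0375,0,0,0,1],[0,0,-0.0375,0,0,0,1],[0,0,-0.0375,0,0,0,1],[0,0,-0.0375,0,0,0,1],[0,0.039,0,0,0,0,1],[0,0.039,0,0,0,0,1],[0,0.039,0,0,0,0,1],[0,0.039,0,0,0,0,1]]' 25 | grep -E "pos|open"
python3 -m jog '[[0,0.039,0,0,0,0,1],[0,0.039,0,0,0,0,1],[0,0.039,0,0,0,0,1],[0,0.039,0,0,0,0,1],[0,0.039,0,0,0,0,1],[0,0.039,0,0,0,0,1],[0,0.039,0,0,0,0,1],[0,0.039,0,0,0,0,1],[0,0.039,0,0,0,0,1],[0,0.039,0,0,0,0,1]]' 25 | grep -E "pos|open"
python3 -m jog '[[0,0.039,0,0,0,0,1],[0,0.039,0,0,0,0,1],[0,0.039,0,0,0,0,1],[0,0.039,0,0,0,0,1],[0,0.039,0,0,0,0,1],[0,0.039,0,0,0,0,1],[0,0,0,0,0,0.118,1],[0,0,0,0,0,0.118,1],[0,0,0,0,0,0.118,1],[0,0,0,0,0,0.118,1]]' 25| grep -E "pos|open"
python3 -m jog '[[0,0,0,0,0,0.118,1],[0,0,0,0,0,0.118,1],[0,0,0,0,0,0.118,1],[0,0,0,0,0,0.118,1],[0,0,0,0,0,0.118,1],[0,0,0,0,0,0.118,1],[0,0,0,0,0,0.118,1],[0,0,0,0,0,0.118,1],[0,0,0,0,0,0.118,1],[0,0,0,0,0,0.118,1]]' 25| grep -E "pos|open"
python3 -m jog '[[0,0,0,0,0,0,1],[0,0,0,0,0,0,1]]' 25
```

```text
clock: 54.95
position: [0.4494, -0.4754, -0.0193]
eef_rot: [0.001, -0.018, 1.0, -0.001]
contact_force: [-0.2, 1.2, 7.6]
opening: 0.0253
position: [0.4424, -0.3174, 0.2046]
opening: 0.0259
position: [0.428, 0.0725, 0.2047]
opening: 0.0254
position: [0.4199, 0.3048, 0.2043]
opening: 0.0255
position: [0.42, 0.3045, 0.2045]
opening: 0.0254
clock: 58.45
position: [0.42, 0.3045, 0.2044]
eef_rot: [0.0, 0.721, 0.692, 0.0]
contact_force: [0.2, -0.3, -0.0]
opening: 0.0257
```

```bash
python3 -m jog '[[0.012,-0.001,0,0,0,0.008,1],[0,0,0.0395,0,0,0,1],[0,0,0.0395,0,0,0,1],[0,0,0.036,0,0,0,1],[0,0,0.02,0,0,0,1],[0,0,0.01,0,0,0,1],[0,0,0,0,0,0,1],[0,0,0,0,0,0,1]]' 25
```

```text
clock: 59.12
position: [0.4199, 0.317, 0.0598]
eef_rot: [-0.0, 0.725, 0.689, 0.0]
contact_force: [-0.4, 0.7, -0.3]
opening: 0.0255
```

```bash
python3 -m jog '[[0,0,0.015,0,0,0,1],[0,0,0.01,0,0,0,1],[0,0,0.005,0,0,0,1],[0,0,0.002,0,0,0,1],[0,0,0,0,0,0,1],[0,0,0,0,0,0,1]]' 25
python3 -m jog '[[0,0,0,0,0,0,0.6],[0,0,0,0,0,0,0.6],[0,0,0,0,0,0,0.6],[0,0,-0.02,0,0,0,0.6],[0,0,-0.04,0,0,0,0.6],[0,0,-0.04,0,0,0,0.6],[0,0,-0.04,0,0,0,0.6],[0,0,-0.04,0,0,0,0.6],[0,0,0,0,0,0,0.6],[0,0,0,0,0,0,0.6]]' 25
python3 -c "
from h import *
m=robot.camera_model('wrist');im=robot.snapshot('wrist')[:,:,::-1].copy();cv2.imwrite('pics/w15.png',im);np.save('w15.npy',m['world_to_cam'])"
```

```text
clock: 59.62
position: [0.4198, 0.3169, 0.0276]
eef_rot: [0.0, 0.725, 0.688, 0.0]
contact_force: [0.7, -0.5, -0.3]
opening: 0.0256
clock: 60.45
position: [0.4207, 0.3177, 0.2097]
eef_rot: [0.001, 0.726, 0.688, 0.002]
contact_force: [0.2, -0.4, -1.2]
opening: 0.035
```

View pics/w15.png

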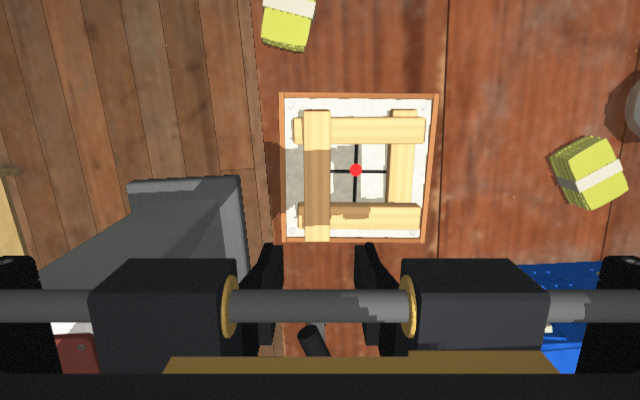

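The tower is complete: top slat (317,175), layer 2 at (360,130) and (360,216), lower far slat visible at (402,170), spot (356,170) on the cross. One quick numeric check, then hand in.

Run:
```python
from h import *
m=robot.camera_model("wrist");m["world_to_cam"]=np.load("w15.npy");R=np.array([[1,-.05],[.05,1]])
B=lambda u,v,z:R@(ray(m,(u,v),z)[:2]-[.4641,.3155])*1000
for n,a,b,z in[("top",(317.5,110),(317,240),.068),("far2",(294,131),(425,130),.048),("near2",(299,216.5),(420,216),.048)]:
    p,q=B(*a,z),B(*b,z);print(n,((p+q)/2).round(1),np.hypot(*(q-p)).round(0),np.degrees(np.arctan2(*(q-p)[::-1])).round(1))
print("spot",B(356,170,.008).round(1),"cross",B(356,171,.008).round(1));s=robot.sense();print(s["clock"],s["contact_force"])
robot.sign_off()
```

```text
top [-43.2   3. ] 129.0 -90.4
far2 [-1.2 46.9] 130.0 0.3
near2 [  1.4 -42.5] 128.0 0.0
spot [ 0.7 -0.5] cross [ 0.8 -1.7]
60.5 [-0.0555912   0.40775597  0.17963976]
the job is handed in; nothing more can be done
```

I turned the orange screw about -0.47 rad and the blue screw about +1.32 rad, which put the red spot on the cross. All five slats are built into the tower: two along the light, two across, and the fifth on top on the near side. The job was handed in at 60.5 s.

**Last checks** (from the final wrist picture):
- **Spot:** about 1 mm from the cross.
- **Bottom pair:** x = -44 and +47 mm from the middle, lengthwise within about 4 mm; measured right after placing.
- **Second layer:** y = -43 and +47 mm, lengthwise within 2 mm, under 1° off square.
- **Top slat:** x = -43 mm, lengthwise 3 mm, under 1° off square.
- **Contact:** the gripper hung clear above the tower with no contact force.
- **Bystanders:** the moves stayed clear of the tape roll and the tile bundle. I did not measure their final positions separately.

**What went wrong or disagreed:**
- **Tip height:** the first grip on the orange screw closed on nothing. The reported tool point turned out to lie about 36 mm beyond the real fingertips. I confirmed this in the scene camera and by touching the housing top, and corrected for it from then on.
- **Camera offset:** the fixed top camera put the spot about 2 to 3 mm away from the wrist camera's reading. I relied on the wrist camera.
- **Slat detection:** it found nothing after the first placing, so I read the tower's positions from pixels by eye.

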